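# Pull a snug push-button cap with a cap puller

## Task

Take the cap puller from its stand by the handle, slide its lips under the square push-button cap on the control box until the cap sits in the yoke, and pull straight up until the snug cap pops off its post. Go by feel: touch the panel, post and cap only gently, and never take hold of the cap with the fingers. Carry the cap in the puller to the shallow tray, stand the puller upright inside it with the cap still in the yoke, let go, and leave the other things where they lie.

Things in the scene. Friction and masses are not known exactly. Their poses are not given: they have to be found in the camera images.
- box: Control box fixed to the worktop: grey case 130 (x) x 120 (y) mm, flat metal panel on top. Origin: centre of its underside, 60 mm below the panel; z up, +x points away from its front (side with vent slots). The case is let into the worktop: the panel is 28 to 40 mm above the worktop. A fixed round knob (22 mm wide, 13 high) at x +36, y +42 mm; a fixed toggle lever (15 high) at x +36, y -42 mm.
- panel (a point): Foot of the capped post on the box's panel (axes as the box), at the box's x = +30 mm, y = 0. The post is round steel, 11 mm diameter, 20.5 mm high. From cap to front edge the panel is bare, 81 mm long: set the puller down here and slide it along the box's +x. The panel rests on rubber: it yields 1 mm per 5 N, at most 1.5 mm, then is hard.
- cap: Black square push-button cap, 28 x 28 mm, 18 high, pushed on the post; origin at the centre of its underside, axes parallel to the box's while seated. Seated, its underside is 6.5 mm above the panel: an open gap all round, only the post inside. Sprung noses in the post hold it: a straight upward pull, rising to some 6 to 22 N, pops it off (the load then drops); it is clear of the post after rising 14 mm. 20 g.
- cap_center (a point): Centre of the cap, 9 mm above its underside; moves with it.
- puller: Cap puller, loose, hung by its flange (30 x 68 x 5 mm) on the stand. Origin: centre of the flange's underside, z up, +x out of the yoke's open side. The yoke hangs below on a stiff telescopic shank left at some length: its underside (also the lips') is 42 to 62 mm below the origin, which no pose tells. Yoke: 36 high, 43 wide (y), inside 35 wide, 26 high over the lips. About 140 g.
- puller_grip (a point): Middle of the puller's handle, 45 mm above the flange's underside; axes as the puller. The handle is an upright black bar, 24 (x) x 16 (y) mm, from 5 to 73 mm above the flange's underside: grasp from above across the 16 mm. More of the yoke, under the handle: back wall's inner face at x = -15.5, outer -19.5; two side lips 4 mm thick to x = +16, 18 mm slot between; flared cheeks 51 wide to x = +26.
- stand: Puller stand fixed on the worktop: foot plate 64 (x) x 84 (y) mm and two upright cheeks, 58 mm apart inside, 68 mm high; the puller's flange lies on top of the cheeks, its yoke between them. Lift the puller straight up by 70 mm or more to clear it. Origin: centre of the foot's underside.
- tray: Shallow plain metal tray fixed on the worktop, 100 (x) x 84 (y) mm, 12 mm high, walls 3 mm. Origin: centre of its underside; the inner floor is 3 mm above it. Tray and stand may change sides.
- screw_packet: Bystander: small yellow card packet, 30x54x12 mm. Origin at the centre of its underside.
- loupe: Bystander: black loupe standing on its wide end, 38x38x30 mm. Origin at the centre of its underside.
Not all that is in view belongs to the job. What is shaped like the puller but green is not meant.

How it is judged:
By the outcome, as a careful person would: the job done as asked, in the order asked, and still so for the second after the job is handed in, with the robot touching nothing.
It also fails if it takes over 56 s, if anything falls off the work surface, if the arm or the gripper's body presses on something with over 40 N, if the wrist force passes 120 N, or if a joint passes its speed limit or range.

## Robot

A 6-joint arm with a two-finger parallel gripper is mounted at the origin on a cart in front of the work surface, level with it; the furniture and walls round the work are solid. World frame = base frame: x ahead of the robot, y to its left, z up, the work surface at z = 0. Lengths are in m, angles in rad, forces in N, time in s.
With the tool pointing down it reaches from about 0.425 to 0.95 m from the base axis. Payload 3.5 kg.
Tool frame: the origin (TCP) lies midway between the tips of the shut fingers; the grasp point (between the pads) lies 19 mm behind it (ctrl.tcp_to_grasp is the distance from the TCP to the grasp point, in m); z points along the fingers, x is the direction in which the jaws open and shut, and the axes are right-handed (so a half turn about z gives the same grasp; the last joint's range is limited). The gripper opens to 85 mm and grips with 20 to 120 N. Pads are 22 mm wide; open, the fingers measure 114 mm over their backs; the gripper's body (76 mm by 85 mm) begins 54 mm behind the grasp point. The pads swing forward as they close: fully open they stand 13 mm farther back than shut.
Start: joints at [1.102, 0.286, 1.577, -0, 1.279, -0.15], TCP at [0.212, 0.641, 0.194] pointing down, gripper open.
Joint ranges: [-2.77, 2.77], [-0.9, 2.22], [0.21, 2.48], [-1.53, 4.67], [0.24, 2.81], [-2.84, 2.84]. Speed limits (rad/s): [2.79, 2.79, 3.14, 3.14, 3.14, 3.14].

## Interface

Orientations are given as a unit quaternion [x, y, z, w].
In Python, from plant import ctrl, cams, workorder, spotter gives the robot as it stands. The module is installed in compiled form; this text tells all that it offers.
- The arm moves only by the tool send_rows, never from a script. Its argument "motion" is one flat list of numbers, 5 for each row, row after row: the shift along the tool's x, y, z in cm, then the turn about the tool's z in rad, then the finger opening in cm, from 0 to 8.54. In form: [tx, ty, tz, spin, gripper, tx, ty, tz, spin, gripper, ...]. A call has 1 to 12 rows; each row shifts and turns the pose as measured when the row begins, along the tool's axes as they then stand; what a row does not reach is not made up. A row lasts 1/10 s, in which the tool goes at most 50 mm and 8.59 degrees, less where a joint would pass 70% of its speed; a pose out of reach is approached as far as the arm can. A call is refused whole if a number of a shift passes 5 or a number of a turn 0.15, either way. A call with a gripper value outside its range is refused whole. The fingers move at their own pace and stop on an object; "grip_force" is the grip in N (left out, the last holds). Time passes only in rows, so rows that do not move let the fingers close. It gives the time, the measured TCP pose, the force and the opening at its end, in the units of the state.
- ctrl.get_state(): the state, without advancing time (a new reading comes with each control period).
- cams.read_camera(name): name is "scene" or "side" or "wrist"; returns (picture, depth): 400x640x3 uint8, red, green, blue; 400x640 float32, m along the optical axis (not along the pixel's ray), 0 where there is no reading.
- cams.camera_params(name): a dict with "fx", "fy", "cx", "cy" (pixels), "xyz" and "attitude" of the camera in the world; the wrist camera has in their place "mount" (4x4, takes a point from camera to tool coordinates, whose origin is the TCP and whose axes are the tool frame's). Camera axes: x right, y down, z forward; pixel columns grow to the right and rows downward; lengths in m; the calibration is good to about 2 mm. A picture is of the moment at which its call begins: read the wrist's pose just before it. camera_params takes no time and is no camera call.
- workorder.sign_off(): hands the job in, once; it reports no verdict.
Trained networks look in the newest picture that a camera, given by its name, has taken for a name from the list of things; names that differ only in an ending like _2 or _b are one class to them, and where a whole thing is asked for, a point or a joint stands for the part that bears it (a point fixed in the world has none). Each returns a list of dicts, best first, with "conf" (0 to 1); they miss things now and then, are a little off and sometimes report something else, mostly with a low value. They report only what shows in the picture. A call takes as long as a camera call. They do not tell look-alikes from the thing itself.
- spotter.trace(target, camera): "mask" (400x640 bool, what is visible of it) and "bbox" ([left, top, width, height] in pixels, round what is visible of it).
The state is a dict: "time": time; "qpos": joint angles; "dq": joint speeds; "joint_efforts": joint torques, N m; "eef_pos": TCP position; "tcp_rot": TCP orientation; "contact_force": force on the tool from outside, world axes, zero at the start; "wrist_torque": the same for the moment, N m; "opening": opening from 0.0 (shut) to 1.0 (fully open).
Only numpy, scipy, OpenCV 4.12 (cv2) and the standard library are available. Lean on these libraries where they do the work, as an engineer would, in place of code of your own. Each camera call takes 0.05 s, during which the arm holds its last target.

## Working session

There is one attempt and no reset: what is moved stays moved. The work goes in short steps, Python scripts to look and compute and a tool call to move; the robot and the scene stay as the last step left them, time stands still between calls to the robot, and variables do not carry over. Pictures are saved under pics/ and viewed, and the job is handed in when it is done.

Besides the shell and the picture viewer there is one more tool, called after "Call:" by a JSON object that holds its "api" and its "payload", one argument or row to a line. send_rows: Moves the arm, as the interface text tells. Its arguments: {"type":"object","properties":{"motion":{"type":"array","items":{"type":"number"}},"grip_force":{"type":"number"}},"required":["motion"]}

```bash
mkdir -p pics; ls; cat > h.py <<'E'
import numpy as np, cv2
from scipy.spatial.transform import Rotation as R
from plant import ctrl, cams, workorder, spotter
def T_cam(name, st=None):
    p=cams.camera_params(name)
    if name=='wrist':
        st=st or ctrl.get_state()
        T=np.eye(4);T[:3,:3]=R.from_quat(st['tcp_rot']).as_matrix();T[:3,3]=st['eef_pos']
        return p,T@np.array(p['mount'])
    a=np.array(p['attitude'])
    T=np.eye(4);T[:3,:3]=R.from_quat(a).as_matrix() if a.size==4 else a.reshape(3,3);T[:3,3]=p['xyz']
    return p,T
def cloud(depth,p,T):
    v,u=np.mgrid[0:depth.shape[0],0:depth.shape[1]]
    c=np.stack([(u-p['cx'])/p['fx']*depth,(v-p['cy'])/p['fy']*depth,depth],-1)
    return c@T[:3,:3].T+T[:3,3]
def look(name,fn=None):
    st=ctrl.get_state() 
    im,d=cams.read_camera(name)
    p,T=T_cam(name,st)
    if fn: cv2.imwrite('pics/'+fn,im[:,:,::-1])
    np.savez('last_%s.npz'%name,im=im,d=d,T=T,W=cloud(d,p,T))
    return im,d,cloud(d,p,T),p,T
E
python3 - <<'E'
from h import *
print(ctrl.get_state()); print(ctrl.tcp_to_grasp)
for n in ['scene','side']:
    look(n,n+'0.png'); print(cams.camera_params(n))
print(cams.camera_params('wrist'))
E
```

```text
pics
{'time': 0.0, 'qpos': array([ 1.10202126e+00,  2.87185332e-01,  1.57818221e+00, -3.83134555e-05,
        1.27858355e+00, -1.50004573e-01]), 'dq': array([ 0.00036476,  0.00013658, -0.00112208,  0.00093005,  0.00090838,
        0.00155141]), 'joint_efforts': array([-1.78342278e-03, -4.05977619e+01, -2.92623174e+01, -1.46264988e-04,
        5.57317631e-03,  3.94791613e-06]), 'eef_pos': array([0.21118973, 0.64032873, 0.19283134]), 'tcp_rot': array([ 8.10366238e-01,  5.85922494e-01, -1.03972164e-03,  5.56657943e-04]), 'contact_force': array([ 0.78901514, -0.08401806,  0.20372761]), 'wrist_torque': array([ 0.01701978,  0.01880969, -0.0303048 ]), 'opening': 1.0002029571696651}
0.0187
{'fx': 405.65031328411465, 'fy': 405.65031328411465, 'cx': 317.8575331624492, 'cy': 197.5142860921805, 'xyz': array([-0.06804099, -0.29659069,  0.7812239 ]), 'attitude': array([ 0.82363703, -0.38886915,  0.17588848, -0.37345156])}
{'fx': 471.3991502205703, 'fy': 471.3991502205703, 'cx': 318.09435895001656, 'cy': 197.05614069301237, 'xyz': array([0.40650843, 0.92066098, 0.74880532]), 'attitude': array([-0.07535707,  0.91652805, -0.39033218,  0.04402763])}
{'fx': 302.07067403317285, 'fy': 302.07067403317285, 'cx': 317.17409211309234, 'cy': 197.72116971773784, 'mount': array([[ 9.99999872e-01,  3.98808293e-04, -3.11601950e-04,
        -1.33033842e-03],
       [-3.01241829e-04,  9.63768239e-01,  2.66740869e-01,
        -6.71658876e-02],
       [ 4.06690533e-04, -2.66740741e-01,  9.63768235e-01,
        -1.81049134e-01],
       [ 0.00000000e+00,  0.00000000e+00,  0.00000000e+00,
         1.00000000e+00]])}
```

View pics/scene0.png

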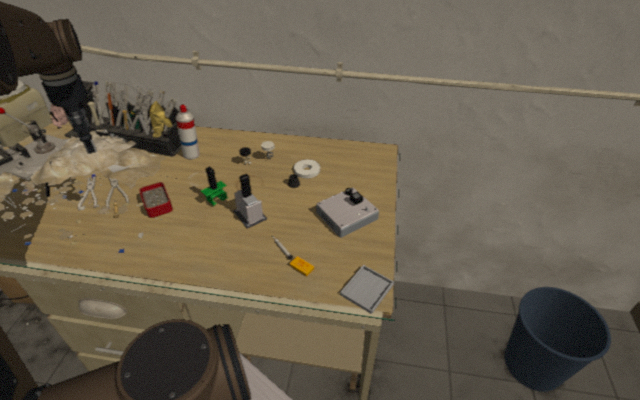

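View pics/side0.png

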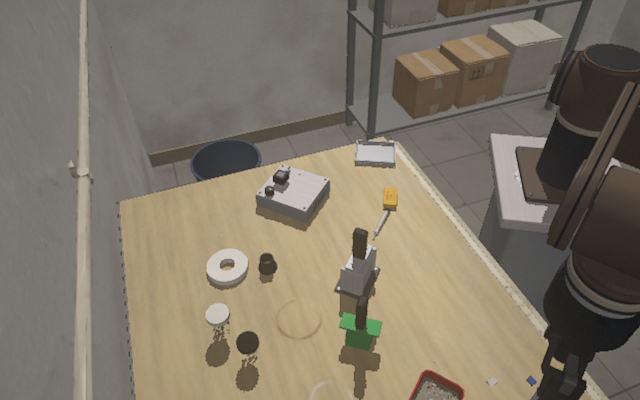

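```bash
python3 - <<'E'
from h import *
for n in ['scene','side']:
    z=np.load('last_%s.npz'%n); im=z['im'];W=z['W']
    for t in ['puller','stand','box','cap','tray','screw_packet','loupe']:
        r=spotter.trace(t,n)
        for o in r[:2]:
            m=o['mask']; P=W[m]; P=P[np.isfinite(P).all(1)]
            print(n,t,round(o['conf'],2),o['bbox'],np.round(np.percentile(P,[2,50,98],axis=0),3).tolist() if len(P) else None)
    c=im[130:320,180:420] if n=='scene' else im[130:370,200:440]
    cv2.imwrite('pics/%s_crop0.png'%n,cv2.resize(c[:,:,::-1],None,fx=3 if n=='scene' else 2.5,fy=3 if n=='scene' else 2.5,interpolation=cv2.INTER_CUBIC))
print(ctrl.get_state()['time'])
E
```

```text
scene puller 0.97 [238.3, 172.1, 18.8, 45.1] [[0.418, 0.338, 0.017], [0.433, 0.364, 0.077], [0.449, 0.396, 0.142]]
scene puller 0.63 [198.9, 165.5, 28.2, 41.0] [[0.392, 0.47, 0.001], [0.419, 0.484, 0.046], [0.454, 0.509, 0.114]]
scene stand 0.63 [233.2, 195.5, 31.4, 32.6] [[0.403, 0.326, -0.001], [0.428, 0.339, 0.022], [0.455, 0.414, 0.068]]
scene box 0.84 [317.1, 184.7, 61.0, 50.7] [[0.536, 0.091, 0.0], [0.593, 0.146, 0.034], [0.67, 0.228, 0.047]]
scene cap 0.68 [350.8, 194.2, 10.5, 12.6] [[0.623, 0.137, 0.041], [0.635, 0.15, 0.057], [0.653, 0.17, 0.061]]
scene tray 0.8 [339.3, 267.4, 56.2, 45.5] [[0.39, -0.064, -0.001], [0.44, -0.023, 0.003], [0.49, 0.018, 0.013]]
scene tray 0.71 [314.8, 187.2, 63.4, 50.3] [[0.536, 0.091, 0.002], [0.591, 0.146, 0.034], [0.663, 0.225, 0.044]]
scene screw_packet 0.51 [291.6, 259.9, 21.0, 17.3] [[0.378, 0.109, -0.001], [0.39, 0.132, 0.011], [0.407, 0.16, 0.015]]
scene loupe 0.5 [287.7, 178.1, 14.2, 7.0] [[0.602, 0.349, 0.0], [0.613, 0.361, 0.015], [0.635, 0.382, 0.031]]
side puller 0.87 [345.7, 226.2, 27.1, 54.3] [[0.42, 0.346, 0.017], [0.439, 0.378, 
[... 233 characters left out ...]
 [0.479, 0.412, 0.07]]
side box 0.62 [257.4, 161.8, 72.6, 60.5] [[0.54, 0.107, 0.003], [0.603, 0.191, 0.035], [0.682, 0.236, 0.048]]
side cap 0.51 [273.8, 171.4, 18.1, 12.2] [[0.625, 0.119, 0.034], [0.639, 0.161, 0.056], [0.656, 0.171, 0.062]]
side tray 0.85 [352.2, 141.0, 45.8, 26.7] [[0.394, -0.063, 0.0], [0.441, -0.023, 0.004], [0.49, 0.023, 0.014]]
side screw_packet 0.59 [383.1, 186.0, 17.1, 21.3] [[0.38, 0.113, 0.001], [0.395, 0.143, 0.012], [0.409, 0.166, 0.015]]
side loupe 0.82 [262.0, 253.9, 17.3, 18.7] [[0.603, 0.354, 0.002], [0.619, 0.377, 0.016], [0.633, 0.387, 0.031]]
side loupe 0.67 [346.4, 227.4, 26.7, 57.2] [[0.42, 0.349, 0.02], [0.439, 0.378, 0.075], [0.46, 0.404, 0.142]]
0.8
```

View pics/scene_crop0.png

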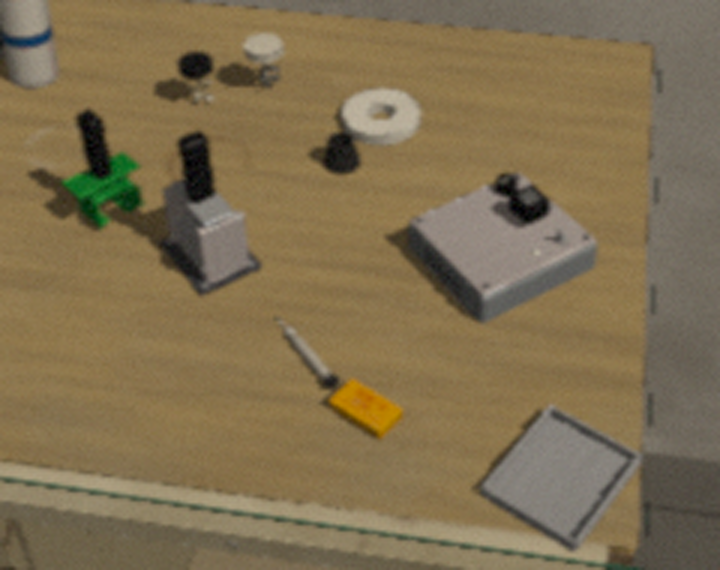

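View pics/side_crop0.png

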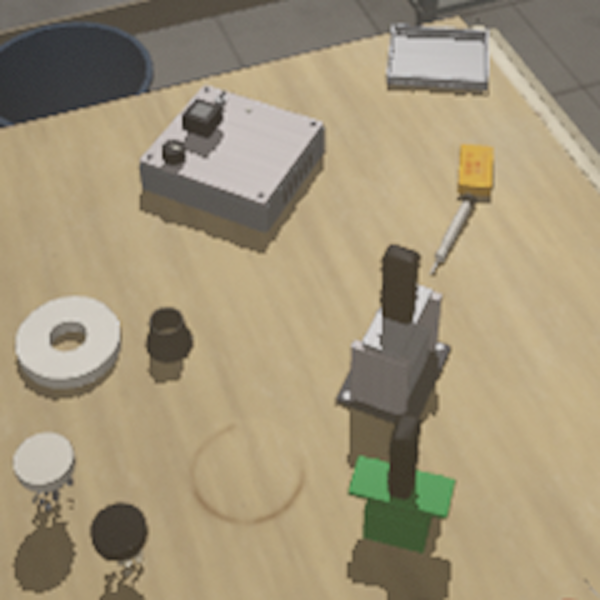

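```bash
cat > fit.py <<'E'
from h import *
def rect(P):
    (c,s,a)=cv2.minAreaRect((P[:,:2]*1000).astype(np.float32)); return np.round(c,1),np.round(s,1),round(a,2)
E
python3 - <<'E'
from fit import *
for n in ['scene','side']:
    z=np.load('last_%s.npz'%n); W=z['W'].reshape(-1,3)
    def sel(x0,x1,y0,y1,z0,z1):
        return W[(W[:,0]>x0)&(W[:,0]<x1)&(W[:,1]>y0)&(W[:,1]<y1)&(W[:,2]>z0)&(W[:,2]<z1)]
    B=sel(.5,.72,.05,.27,.025,.045); print(n,'panel z',np.percentile(B[:,2],[10,50,90])); zp=np.median(B[:,2])
    print('panel',rect(sel(.5,.72,.05,.27,zp-.004,zp+.004)))
    C=sel(.5,.72,.05,.27,zp+.0205,zp+.035); print('cap top',rect(C),C[:,2].mean(),len(C))
    K=sel(.5,.72,.05,.27,zp+.008,zp+.016); print('mid', np.round(K[:, :2].mean(0),3))
    print('tray',rect(sel(.37,.51,-.09,.05,.008,.02)),rect(sel(.37,.51,-.09,.05,.0015,.02)), np.median(sel(.41,.47,-.05,.01,-.01,.02)[:,2]))
    H=sel(.38,.48,.3,.44,.085,.16);print('handle',rect(H),H[:,2].max(),len(H), H.mean(0))
    F=sel(.38,.5,.3,.44,.069,.078);print('flange',rect(F),np.median(F[:,2]),len(F))
    S=sel(.38,.5,.3,.44,.055,.078);print('stand',rect(S),np.median(S[:,2]),len(S))
    S=sel(.36,.52,.28,.46,.003,.01);print('foot',rect(S),len(S))
E
```

```text
scene panel z [0.03047593 0.03423177 0.03649395]
panel (array([610.1, 162.1]), array([118.7, 129.9]), 73.83)
cap top (array([639.8, 153.2]), array([29.8, 29.3]), 68.8) 0.05847386375777136 82
mid [0.644 0.168]
tray (array([440.9, -22.4]), array([103. ,  84.6]), 3.01) (array([439.8, -19.8]), array([138.7, 139.1]), 0.42) 0.0026034818705898966
handle (array([440.5, 368.1]), array([18.6, 24.8]), 80.9) 0.1438794705387132 194 [0.43734609 0.36534724 0.11756633]
flange (array([440.6, 368.5]), array([70. , 32.6]), 77.66) 0.0723087379004767 140
stand (array([440.2, 368.8]), array([75.7, 44.5]), 75.32) 0.07067939150698027 240
foot (array([437.3, 371.1]), array([153.7, 173.8]), 0.08) 210
side panel z [0.03070765 0.03525014 0.03717695]
panel (array([612.3, 163.9]), array([120.2, 129.1]), 74.53)
cap top (array([640.9, 155.3]), array([28.4, 27.8]), 74.08) 0.05985596076319772 118
mid [0.65  0.179]
tray (array([442.5, -21.5]), array([98.9, 92.3]), 2.97) (array([440. , -20.1]), array([139.8, 139.2]), 89.77) 0.003175299542439558
handle (array([441.9, 371.4]), array([19.6, 24.7]), 74.74) 0.1437914205717834 386 [0.44144474 0.37646039 0.11928455]
flange (array([443.1, 372.5]), array([71.6, 40.9]), 75.97) 0.07332288492226557 330
stand (array([441.7, 372.5]), array([74.3, 43.2]), 75.47) 0.07221913837801625 508
foot (array([439.8, 369.7]), array([158.3, 178.8]), 0.09) 543
```

Call:
{"api": "send_rows", "payload": {
  "motion": [-2.3,4.2,0,-0.04,8.5,-2.3,4.2,0,-0.03,8.5,-2.3,4.2,0,0,8.5,-2.3,4.2,0,0,8.5,-2.3,4.2,0,0,8.5,-2.3,4.2,0,0,8.5,-2.3,4.2,0,0,8.5,-2.3,4.2,0,0,8.5,0,0,0,0,8.5,0,0,0,0,8.5]
}}

```text
time: 1.8
eef_pos: [0.4994, 0.3692, 0.1953]
tcp_rot: [0.787, 0.617, 0.003, -0.0]
contact_force: [-0.2, -0.3, -0.1]
opening: 1.0
```

```bash
python3 - <<'E'
from h import *
im,d,W,p,T=look('wrist','w1.png'); print(T[:3,3]); print(ctrl.get_state())
E
```

```text
[0.43309001 0.38337342 0.37616426]
{'time': 1.85, 'qpos': array([ 4.73299300e-01,  1.65141012e-01,  1.71808890e+00,  7.85837317e-04,
        1.25299948e+00, -8.56739099e-01]), 'dq': array([ 0.0349757 , -0.00452836,  0.00651848,  0.00525928,  0.00022915,
       -0.00148953]), 'joint_efforts': array([ 4.03337739e-02, -3.57841730e+01, -2.89488459e+01,  7.90838152e-02,
        2.63129157e-02, -4.92494044e-03]), 'eef_pos': array([0.49935653, 0.36933438, 0.19530218]), 'tcp_rot': array([7.86977192e-01, 6.16976149e-01, 2.70367769e-03, 1.44250560e-04]), 'contact_force': array([-0.54452626, -0.10466022,  0.45109681]), 'wrist_torque': array([-0.01227176,  0.01255146, -0.0063498 ]), 'opening': 0.993040016603534}
```

View pics/w1.png

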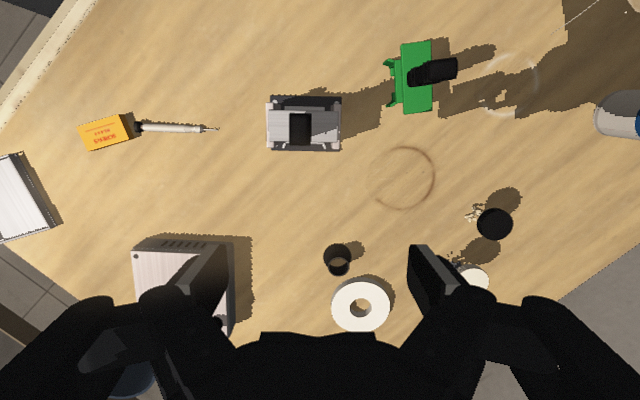

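```bash
python3 - <<'E'
from fit import *
z=np.load('last_wrist.npz'); im=z['im'];W=z['W']
cv2.imwrite('pics/w1c.png',cv2.resize(im[80:170,245:365,::-1],None,fx=6,fy=6,interpolation=cv2.INTER_CUBIC))
P=W.reshape(-1,3)
def sel(x0,x1,y0,y1,z0,z1):
    return P[(P[:,0]>x0)&(P[:,0]<x1)&(P[:,1]>y0)&(P[:,1]<y1)&(P[:,2]>z0)&(P[:,2]<z1)]
for a,b in [(.137,.16),(.1,.16),(.069,.08),(.02,.06)]:
    S=sel(.37,.51,.3,.44,a,b); print(a,b,rect(S),len(S),np.median(S[:,2]))
for r in range(94,158,2): print(r,np.round(W[r,[275,285,296,303,310,320,330],2]*1000).astype(int))
B=sel(.5,.72,.05,.27,.025,.045);print(np.median(B[:,2]))
E
```

```text
0.137 0.16 (array([441.7, 368.7]), array([15.4, 24.1]), 75.03) 629 0.1417586895728735
0.1 0.16 (array([441.7, 368.8]), array([15.9, 24.3]), 74.62) 697 0.1416233074235202
0.069 0.08 (array([441.4, 368.4]), array([73.4, 43.3]), 75.23) 1767 0.0741536764865589
0.02 0.06 (array([442.9, 367.4]), array([59.6, 46.4]), 74.54) 304 0.04427298268518762
94 [1 1 1 3 2 1 1]
96 [4 8 5 6 7 6 5]
98 [5 6 5 5 6 5 7]
100 [7 5 5 5 5 7 5]
102 [7 7 8 8 7 7 7]
104 [59  6  6  6  7  7  7]
106 [58 44 46 44 46  6  6]
108 [59 45 45 45 45 45  6]
110 [74 74 74 73 73 47  4]
112 [73 74 75 74 74 74 75]
114 [ 74  75 141 139 136  74  75]
116 [ 74  74 142 140 137  74  75]
118 [ 75  73 143 142 136  74  74]
120 [ 75  74 143 142 138  74  74]
122 [ 74  74 143 142 140  74  74]
124 [ 74  73 143 142 138  74  75]
126 [ 75  75 144 142 138  74  75]
128 [ 75  74 142 142 137  74  73]
130 [ 74  74 143 143 138  74  75]
132 [ 75  75 141 144 137  75  74]
134 [ 74 376 143 142 135  74  74]
136 [ 74  75 143 142 136  76  74]
138 [ 74  75 143 143 135  75  73]
140 [ 73  74 144 141 136  74  74]
142 [ 62  45 142 141 137  45  27]
144 [ 63  40 140 140 136   7   5]
146 [62 39  6  6  6  7  7]
148 [7 7 6 7 6 5 8]
150 [1 4 6 5 6 6 5]
152 [1 1 2 1 2 1 2]
154 [1 1 1 3 0 0 1]
156 [2 2 2 2 2 1 0]
0.036385178426091846
```

View pics/w1c.png

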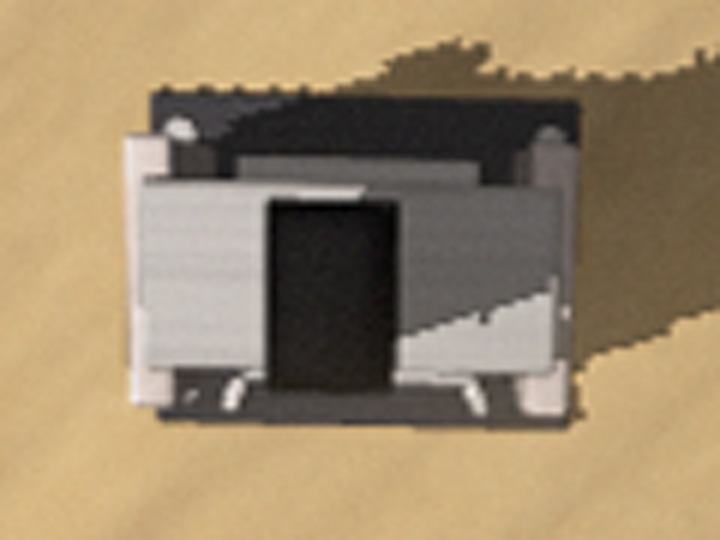

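Call:
{"api": "send_rows", "payload": {
  "motion": [-0.7,-2.8,0,0.02,8.5,-0.7,-2.8,0,0,8.5,0,0,1,0,8.5,0,0,0,0,8.5]
}}

```text
time: 2.25
eef_pos: [0.4367, 0.3733, 0.1844]
tcp_rot: [0.792, 0.611, 0.003, -0.0]
contact_force: [-0.2, 0.2, 0.3]
opening: 0.999
```

```bash
cat >> h.py <<'E'
def err(x,y,z,yaw=None):
    """tool-frame move in cm to world target; yaw = world angle deg of tool x"""
    st=ctrl.get_state(); M=R.from_quat(st['tcp_rot']).as_matrix(); e=np.array([x,y,z])-st['eef_pos']
    a=np.degrees(np.arctan2(M[1,0],M[0,0]))
    print('t',round(st['time'],2),'tcp',np.round(st['eef_pos'],4),'yaw',round(a,2),'tilt z',np.round(M[:,2],4),'F',np.round(st['contact_force'],1),'M',np.round(st['wrist_torque'],2),'op',round(st['opening'],3))
    print('move cm',np.round(M.T@e*100,2),'spin',None if yaw is None else round(-np.radians(yaw-a),4))
E
python3 - <<'E'
from h import *
err(.4415,.369,.095,75)
E
```

```text
t 2.25 tcp [0.4367 0.3733 0.1844] yaw 75.34 tilt z [ 0.0043  0.004  -1.    ] F [-0.2  0.2  0.3] M [0.02 0.02 0.04] op 0.999
move cm [-0.34  0.54  8.94] spin 0.0059
```

Call:
{"api": "send_rows", "payload": {
  "motion": [-0.34,0.54,0,0,8.5,0,0,2,0,8.5,0,0,2,0,8.5,0,0,1,0,8.5,0,0,0,0,8.5]
}}

```text
time: 2.75
eef_pos: [0.445, 0.3705, 0.1348]
tcp_rot: [0.791, 0.612, 0.005, 0.001]
contact_force: [-0.7, -0.3, -0.1]
opening: 0.996
```

```bash
python3 - <<'E'
from h import *
err(.4415,.369,.095,75)
E
```

```text
t 2.75 tcp [0.445  0.3705 0.1348] yaw 75.5 tilt z [ 0.0091  0.0057 -0.9999] F [-0.7 -0.3 -0.1] M [-0.04 -0.01  0.  ] op 0.996
move cm [-0.27 -0.33  3.98] spin 0.0087
```

Call:
{"api": "send_rows", "payload": {
  "motion": [-0.25,-0.3,0,0.008,8.5,0,0,0,0,8.5,0,0,2,0,8.5,0,0,1.3,0,8.5,0,0,0,0,8.5]
}}

```text
time: 3.25
eef_pos: [0.445, 0.3703, 0.1055]
tcp_rot: [0.793, 0.609, 0.009, 0.001]
contact_force: [-0.0, -0.2, 0.3]
opening: 0.992
```

```bash
python3 - <<'E'
from h import *
err(.4415,.369,.095,75)
E
```

```text
t 3.25 tcp [0.445  0.3703 0.1055] yaw 74.98 tilt z [ 0.0161  0.0095 -0.9998] F [-0.  -0.2  0.3] M [-0.03  0.03  0.05] op 0.992
move cm [-0.23 -0.32  1.04] spin -0.0004
```

Call:
{"api": "send_rows", "payload": {
  "motion": [-0.25,-0.35,0,0,8.5,0,0,0,0,8.5,0,0,0,0,8.5]
}}

```text
time: 3.55
eef_pos: [0.4415, 0.3692, 0.1074]
tcp_rot: [0.793, 0.609, 0.011, 0.001]
contact_force: [-0.9, 0.1, 0.5]
opening: 0.996
```

```bash
python3 - <<'E'
from h import *
err(.4415,.369,.095,75)
E
```

```text
t 3.55 tcp [0.4415 0.3692 0.1074] yaw 74.98 tilt z [ 0.0183  0.0108 -0.9998] F [-0.9  0.1  0.5] M [ 0.05  0.03 -0.03] op 0.996
move cm [-0.04 -0.02  1.24] spin -0.0003
```

Call:
{"api": "send_rows", "payload": {
  "motion": [0,0,0.7,0,8.5,0,0,0.4,0,8.5,0,0,0,0,8.5]
}}

```text
time: 3.85
eef_pos: [0.4424, 0.3698, 0.0969]
tcp_rot: [0.793, 0.609, 0.012, 0.001]
contact_force: [0.5, -0.2, -0.2]
opening: 0.994
```

```bash
python3 - <<'E'
from h import *
err(.4415,.369,.095,75)
E
```

```text
t 3.85 tcp [0.4424 0.3698 0.0969] yaw 74.99 tilt z [ 0.0204  0.012  -0.9997] F [ 0.5 -0.2 -0.2] M [-0.03 -0.01 -0.04] op 0.994
move cm [-0.1  -0.07  0.18] spin -0.0001
```

Call:
{"api": "send_rows", "payload": {
  "motion": [-0.1,-0.05,0.1,0,4,0,0,0,0,0.5,0,0,0,0,0.5,0,0,0,0,0.5,0,0,0,0,0.5,0,0,0,0,0.5],
  "grip_force": 90
}}

```text
time: 4.45
eef_pos: [0.4419, 0.3692, 0.0959]
tcp_rot: [0.793, 0.609, 0.012, 0.001]
contact_force: [-0.1, 0.1, -0.6]
opening: 0.152
```

```bash
python3 - <<'E'
from h import *
err(.4415,.369,.095,75)
E
```

```text
t 4.45 tcp [0.4419 0.3692 0.0959] yaw 74.98 tilt z [ 0.0208  0.0126 -0.9997] F [-0.1  0.1 -0.6] M [-0.05  0.    0.02] op 0.152
move cm [-0.03 -0.03  0.09] spin -0.0003
```

Call:
{"api": "send_rows", "payload": {
  "motion": [0,0,0,0,0.5,0,0,-0.3,0,0.5,0,0,-0.5,0,0.5,0,0,0,0,0.5]
}}

```text
time: 4.85
eef_pos: [0.441, 0.3686, 0.1036]
tcp_rot: [0.793, 0.609, 0.011, 0.001]
contact_force: [-0.2, 0.0, -1.0]
opening: 0.149
```

```bash
python3 - <<'E'
from h import *
err(.4415,.369,.095,75)
look('side','side1.png');im=cv2.imread('pics/side1.png'); cv2.imwrite('pics/side1c.png',cv2.resize(im[150:350,260:460],None,fx=3,fy=3))
E
```

```text
t 4.85 tcp [0.441  0.3686 0.1036] yaw 74.99 tilt z [ 0.019   0.0114 -0.9998] F [-0.2  0.  -1. ] M [-0.01  0.   -0.02] op 0.149
move cm [0.04 0.03 0.86] spin -0.0002
```

View pics/side1c.png

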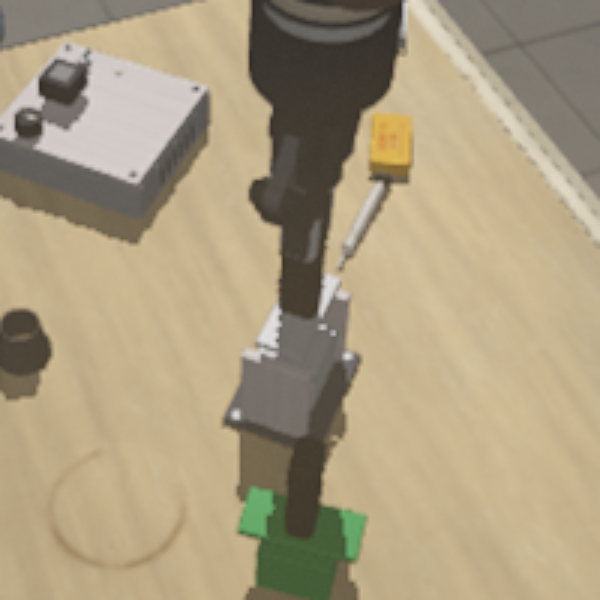

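Call:
{"api": "send_rows", "payload": {
  "motion": [0,0,-1.5,0,0.5,0,0,-2,0,0.5,0,0,-2,0,0.5,0,0,-2,0,0.5,0,0,-1,0,0.5,0,0,0,0,0.5,0,0,0,0,0.5]
}}

```text
time: 5.6
eef_pos: [0.4387, 0.3672, 0.1947]
tcp_rot: [0.793, 0.609, 0.011, 0.001]
contact_force: [-0.4, -0.9, -0.9]
opening: 0.155
```

```bash
python3 - <<'E'
from h import *
err(.4415,.369,.095,75)
look('side','side2.png');im=cv2.imread('pics/side2.png'); cv2.imwrite('pics/side2c.png',cv2.resize(im[100:300,260:460],None,fx=3,fy=3))
look('scene','scene2.png');im=cv2.imread('pics/scene2.png'); cv2.imwrite('pics/scene2c.png',cv2.resize(im[100:300,180:400],None,fx=3,fy=3))
E
```

```text
t 5.6 tcp [0.4387 0.3672 0.1947] yaw 74.99 tilt z [ 0.0185  0.011  -0.9998] F [-0.4 -0.9 -0.9] M [ 0.04  0.04 -0.04] op 0.155
move cm [0.09 0.08 9.98] spin -0.0002
```

View pics/side2c.png

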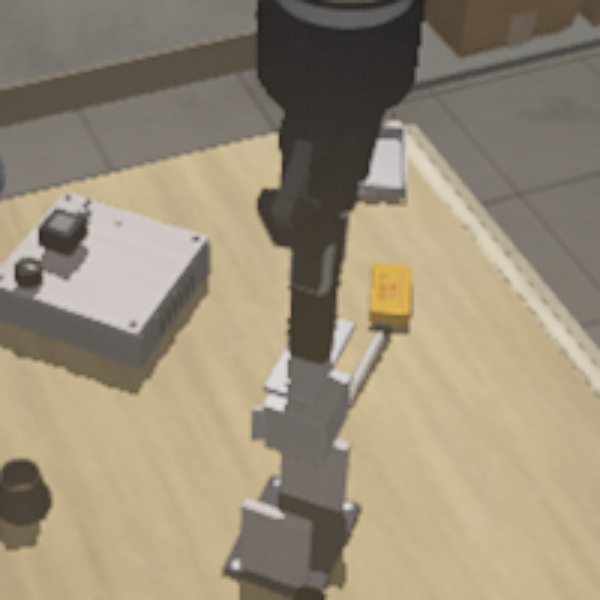

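View pics/scene2c.png

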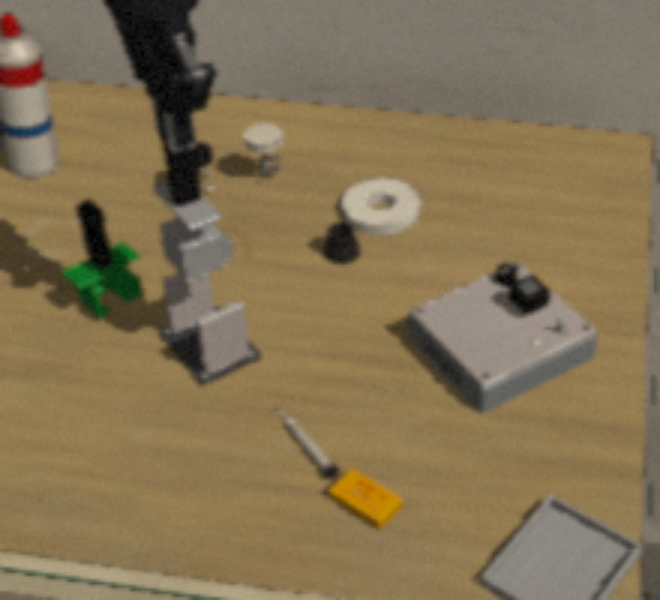

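```bash
python3 - <<'E'
from fit import *
for n in ['scene','side']:
    W=np.load('last_%s.npz'%n)['W'].reshape(-1,3)
    c=np.array([.4387,.3672]); a=np.radians(-15); l=(W[:,:2]-c)@np.array([[np.cos(a),-np.sin(a)],[np.sin(a),np.cos(a)]])
    k=(abs(l[:,0])<.04)&(abs(l[:,1])<.045)&(W[:,2]>.05)&(W[:,2]<.2)
    Q=np.c_[l[k],W[k,2]]*1000
    print(n,'bins z: n, xmin xmax ymin ymax')
    for z in range(60,190,4):
        s=Q[(Q[:,2]>=z)&(Q[:,2]<z+4)]
        if len(s): print(z,len(s),np.round([s[:,0].min(),s[:,0].max(),s[:,1].min(),s[:,1].max()]))
    f=Q[(Q[:,2]>164)&(Q[:,2]<178)]; print('flange z',np.percentile(f[:,2],[5,50,95])); print(rect((W[k])[(Q[:,2]>164)&(Q[:,2]<178)]))
E
```

```text
scene bins z: n, xmin xmax ymin ymax
60 32 [-20.  21. -36.  37.]
64 45 [-21.  23. -36.  41.]
68 20 [-19.  15. -35.  39.]
104 13 [-20.  16. -20.  10.]
108 22 [-21.  16. -22.  12.]
112 24 [-21.  23. -24.  20.]
116 29 [-21.  24. -24.  21.]
120 26 [-20.  22. -24.  17.]
124 32 [-20.  24. -24.  16.]
128 24 [-21.  18. -22.  21.]
132 32 [-21.  24. -23.  20.]
136 31 [-21.  25. -22.  18.]
140 110 [-20.  18. -22.  23.]
144 5 [-19.   5. -22.  19.]
148 1 [-7. -7. -3. -3.]
164 6 [-15.  10. -33.  20.]
168 96 [-17.  15. -34.  33.]
172 48 [-17.  11. -35.  33.]
176 14 [-12.   9.  -9.   1.]
180 12 [-13.  11.  -7.  -2.]
184 13 [-14.   6. -10.   2.]
188 17 [-13.  10.  -9.   3.]
flange z [168.86524034 171.54113527 174.90488803]
(array([437.5, 366.4]), array([67.9, 31.6]), 72.54)
side bins z: n, xmin xmax ymin ymax
60 43 [-20.  22. -26.  43.]
64 69 [-20.  23. -32.  44.]
68 67 [-19.  23. -30.  43.]
104 1 [-19. -19.  23.  23.]
108 33 [-20.  15. -19.  25.]
112 43 [-20.  23. -18.  27.]
116 55 [-20.  23. -18.  27.]
120 49 [-20.  24. -15.  27.]
124 47 [-20.  24. -15.  26.]
128 49 [-20.  24. -16.  26.]
132 49 [-20.  24. -14.  27.]
136 58 [-20.  25. -20.  26.]
140 195 [-20.  20. -19.  26.]
144 31 [-19.  16. -16.  23.]
168 97 [-15.  14. -32.  36.]
172 243 [-16.  14. -31.  37.]
176 24 [-12.  10.  -4.  11.]
180 28 [-12.  11.   2.  11.]
184 22 [-12.  11.  -2.  10.]
188 26 [-12.  11.  -6.  10.]
flange z [170.36967746 172.66967935 174.97456333]
(array([438.6, 369.8]), array([69.7, 30. ]), 74.77)
```

Call:
{"api": "send_rows", "payload": {
  "motion": [-1.2,1.6,0,0.01,0.5,-2.4,3.2,0,0.008,0.5,-2.4,3.2,0,0,0.5,-2.4,3.2,0,0,0.5,-2.4,3.2,0,0,0.5,-2.0,2.7,0,0,0.5,-1,1.3,0,0,0.5,0,0,0,0,0.5,0,0,0,0,0.5]
}}

```text
time: 6.6
eef_pos: [0.576, 0.1776, 0.1813]
tcp_rot: [0.798, 0.602, 0.001, -0.004]
contact_force: [-0.6, -0.0, -2.4]
opening: 0.152
```

```bash
python3 - <<'E'
from h import *
err(.592,.168,.195,74)
look('wrist','w3.png');
look('side','side3.png');im=cv2.imread('pics/side3.png'); cv2.imwrite('pics/side3c.png',cv2.resize(im[80:260,220:420],None,fx=3,fy=3))
E
```

```text
t 6.6 tcp [0.576  0.1776 0.1813] yaw 74.08 tilt z [-0.003   0.0074 -1.    ] F [-0.6 -0.  -2.4] M [-0.01 -0.01 -0.01] op 0.152
move cm [-0.47  1.8  -1.38] spin 0.0014
```

View pics/w3.png

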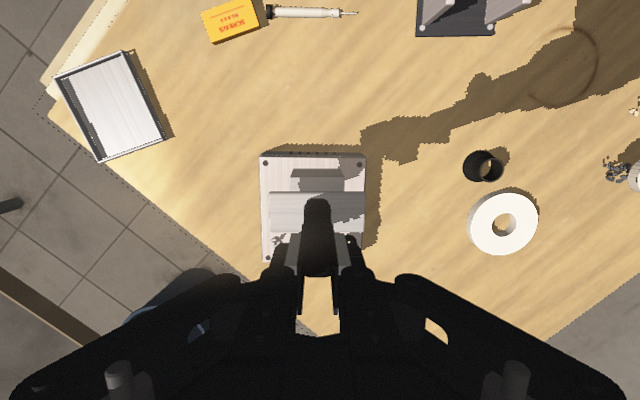

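View pics/side3c.png

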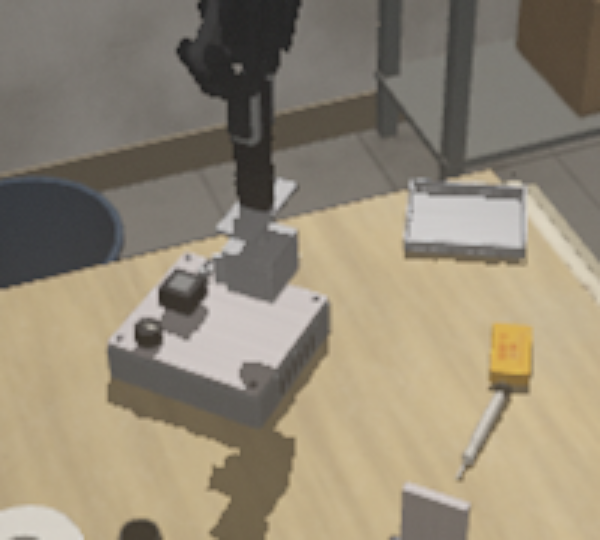

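```bash
python3 - <<'E'
from fit import *
for n in ['wrist','side']:
    P=np.load('last_%s.npz'%n)['W'].reshape(-1,3)
    B=P[(P[:,0]>.5)&(P[:,0]<.72)&(P[:,1]>.05)&(P[:,1]<.27)&(P[:,2]>.028)&(P[:,2]<.042)]
    zp=np.median(B[:,2]); print(n,zp,rect(B[abs(B[:,2]-zp)<.004]))
    # local coords relative to box guess
    a=np.radians(-16);c=np.array([.611,.163]); Rm=np.array([[np.cos(a),-np.sin(a)],[np.sin(a),np.cos(a)]])
    l=(P[:,:2]-c)@Rm
    k=(P[:,2]>zp+.02)&(P[:,2]<zp+.03)&(abs(l[:,0]-.03)<.03)&(abs(l[:,1])<.03)
    Q=np.c_[l[k],P[k,2]]; print('cap top',len(Q),np.round(np.percentile(Q,[2,50,98],axis=0)*1000,1).tolist())
    # puller in local
    k=(P[:,2]>zp+.045)&(P[:,2]<.2)&(l[:,0]<.06)&(l[:,0]>-.1)&(abs(l[:,1])<.05)
    Q=np.c_[l[k],P[k,2]]*1000
    for z in range(78,176,4):
        s=Q[(Q[:,2]>=z)&(Q[:,2]<z+4)]
        if len(s): print(z,len(s),np.round([s[:,0].min(),s[:,0].max(),s[:,1].min(),s[:,1].max()]))
E
```

```text
wrist 0.03627786869391192 (array([611.4, 160.7]), array([116.4, 125.2]), 73.31)Traceback (most recent call last):
  File "<stdin>", line 10, in <module>
    return _quantile_unchecked(
        a, q, axis, out, overwrite_input, method, keepdims, weights)
    return _ureduce(a,
                    func=_quantile_ureduce_func,
    ...<5 lines>...
                    overwrite_input=overwrite_input,
                    method=method)
    r = func(a, **kwargs)
    result = _quantile(arr,
                       quantiles=q,
    ...<2 lines>...
                       out=out,
                       weights=wgt)
    slices_having_nans = np.isnan(arr[-1, ...])
                                  ~~~^^^^^^^^^
IndexError: index -1 is out of bounds for axis 0 with size 0
```

```bash
python3 - <<'E'
from fit import *
for n in ['side']:
    P=np.load('last_%s.npz'%n)['W'].reshape(-1,3)
    B=P[(P[:,0]>.5)&(P[:,0]<.72)&(P[:,1]>.05)&(P[:,1]<.27)&(P[:,2]>.028)&(P[:,2]<.042)]
    zp=np.median(B[:,2]); print(n,zp,rect(B[abs(B[:,2]-zp)<.004]))
    a=np.radians(-16);c=np.array([.611,.163]); Rm=np.array([[np.cos(a),-np.sin(a)],[np.sin(a),np.cos(a)]])
    l=(P[:,:2]-c)@Rm
    k=(P[:,2]>zp+.02)&(P[:,2]<zp+.03)&(abs(l[:,0]-.03)<.03)&(abs(l[:,1])<.03)
    Q=np.c_[l[k],P[k,2]]; print('cap top',len(Q),np.round(np.percentile(Q,[2,50,98],axis=0)*1000,1).tolist())
    k=(P[:,2]>zp+.045)&(P[:,2]<.2)&(l[:,0]<.06)&(l[:,0]>-.1)&(abs(l[:,1])<.05)
    Q=np.c_[l[k],P[k,2]]*1000
    st=ctrl.get_state(); print('tcp local',(st['eef_pos'][:2]-c)@Rm)
    for z in range(78,176,4):
        s=Q[(Q[:,2]>=z)&(Q[:,2]<z+4)]
        if len(s): print(z,len(s),np.round([s[:,0].min(),s[:,0].max(),s[:,1].min(),s[:,1].max()]))
    k=(Q[:,2]>80)&(Q[:,2]<128)&(Q[:,1]>16)
    s=Q[k]; # rear edge of near cheek: xmin vs z
    for z in range(92,128,4):
        t=s[(s[:,2]>=z)&(s[:,2]<z+4)]
        if len(t): print(z,np.round([t[:,0].min(),t[:,0].max()],1))
E
```

```text
side 0.03530817869867087 (array([612. , 163.9]), array([117.9, 128.7]), 73.25)
cap top 120 [[16.7, -13.6, 55.9], [29.1, 3.1, 59.7], [43.6, 14.9, 63.0]]
tcp local [-0.03809448  0.00488583]
90 2 [-40. -32.  25.  27.]
94 35 [-60. -24. -13.  29.]
98 34 [-60. -19.  -7.  30.]
102 41 [-61. -17. -12.  31.]
106 44 [-60. -17. -13.  33.]
110 43 [-61. -14. -14.  32.]
114 48 [-60. -16. -14.  32.]
118 36 [-60. -16. -14.  31.]
122 46 [-60. -15. -15.  32.]
126 140 [-59. -20. -17.  30.]
130 60 [-59. -23. -12.  28.]
134 4 [-45. -43.   2.  10.]
138 1 [-44. -44.   3.   3.]
150 4 [-53. -34.  -9.  38.]
154 41 [-55. -24. -29.  40.]
158 185 [-55. -25. -27.  43.]
162 18 [-51. -30.   4.  17.]
166 22 [-51. -28.   1.  15.]
170 15 [-50. -28.   7.  16.]
174 22 [-52. -28.   4.  15.]
92 [-59.9 -25.4]
96 [-60.  -24.1]
100 [-60.6 -17.1]
104 [-60.  -17.3]
108 [-60.6 -14.5]
112 [-59.5 -17.3]
116 [-59.2 -16.1]
120 [-59.  -16.6]
124 [-59.4 -14.9]
```

Call:
{"api": "send_rows", "payload": {
  "motion": [-0.55,1.6,0,0.005,0.5,0,0,0,0,0.5,0,0,1.2,0,0.5,0,0,1.5,0,0.5,0,0,0.8,0,0.5,0,0,0,0,0.5,0,0,0,0,0.5]
}}

```text
time: 7.4
eef_pos: [0.5879, 0.1718, 0.1422]
tcp_rot: [0.798, 0.603, 0.0, -0.005]
contact_force: [-0.8, -0.4, 0.3]
opening: 0.154
```

```bash
cat >> h.py <<'E'
BC=np.array([.6115,.163]);BA=np.radians(-16.2);BR=np.array([[np.cos(BA),-np.sin(BA)],[np.sin(BA),np.cos(BA)]])
def rep():
    st=ctrl.get_state(); M=R.from_quat(st['tcp_rot']).as_matrix()
    F=st['contact_force'].copy(); F[:2]=F[:2]@BR
    print('t',round(st['time'],2),'local mm',np.round((st['eef_pos'][:2]-BC)@BR*1000,1),'z',round(st['eef_pos'][2]*1000,1),'yaw',round(np.degrees(np.arctan2(M[1,0],M[0,0])),2),'tilt(box x,y)',np.round(M[:2,2]@BR,4),'F box',np.round(F,1),'M',np.round(st['wrist_torque'],2),'op',round(st['opening'],3))
E
python3 - <<'E'
from h import *
rep()
E
```

```text
t 7.4 local mm [-25.1   1.9] z 142.2 yaw 74.17 tilt(box x,y) [-0.0069  0.0059] F box [-0.6 -0.6  0.3] M [-0.05  0.06 -0.  ] op 0.154
```

Call:
{"api": "send_rows", "payload": {
  "motion": [0,0,0,0,0.5,0,0,0,0,0.5,0,0,0,0,0.5,0,0,0,0,0.5]
}}

```text
time: 7.8
eef_pos: [0.5885, 0.1719, 0.1433]
tcp_rot: [0.798, 0.603, 0.001, -0.004]
contact_force: [0.6, -0.8, -2.2]
opening: 0.155
```

```bash
python3 - <<'E'
from h import *
rep()
E
```

```text
t 7.8 local mm [-24.6   2.2] z 143.3 yaw 74.17 tilt(box x,y) [-0.0052  0.0067] F box [ 0.8 -0.6 -2.2] M [-0.03 -0.05  0.  ] op 0.155
```

Call:
{"api": "send_rows", "payload": {
  "motion": [0,0,-1,0,0.5,0,0,-1,0,0.5,0,0,0,0,0.5,0,0,0,0,0.5]
}}

```text
time: 8.2
eef_pos: [0.5895, 0.1718, 0.1669]
tcp_rot: [0.798, 0.603, 0.002, -0.003]
contact_force: [0.7, 0.4, -0.7]
opening: 0.146
```

```bash
python3 - <<'E'
from h import *
rep()
E
```

```text
t 8.2 local mm [-23.6   2.4] z 166.9 yaw 74.17 tilt(box x,y) [-0.0024  0.0079] F box [ 0.5  0.6 -0.7] M [0.02 0.03 0.  ] op 0.146
```

Call:
{"api": "send_rows", "payload": {
  "motion": [0,0,1,0,0.5,0,0,1,0,0.5,0,0,0,0,0.5,0,0,0,0,0.5]
}}

```text
time: 8.6
eef_pos: [0.5888, 0.1719, 0.1441]
tcp_rot: [0.798, 0.603, 0.002, -0.004]
contact_force: [-0.7, 0.4, -1.5]
opening: 0.152
```

```bash
python3 - <<'E'
from h import *
rep()
E
```

```text
t 8.6 local mm [-24.3   2.2] z 144.1 yaw 74.17 tilt(box x,y) [-0.004   0.0072] F box [-0.8  0.2 -1.5] M [-0.05 -0.06 -0.05] op 0.152
```

Call:
{"api": "send_rows", "payload": {
  "motion": [0,0,0.02,0,0.5,0,0,0.02,0,0.5,0,0,0.02,0,0.5,0,0,0.02,0,0.5,0,0,0.02,0,0.5,0,0,0.02,0,0.5,0,0,0.02,0,0.5,0,0,0.02,0,0.5,0,0,0.02,0,0.5,0,0,0.02,0,0.5,0,0,0.02,0,0.5,0,0,0.02,0,0.5]
}}

```text
time: 9.8
eef_pos: [0.589, 0.172, 0.1416]
tcp_rot: [0.798, 0.603, 0.002, -0.004]
contact_force: [-0.2, 0.2, -1.8]
opening: 0.154
```

```bash
python3 - <<'E'
from h import *
rep()
E
```

```text
t 9.8 local mm [-24.1   2.3] z 141.6 yaw 74.17 tilt(box x,y) [-0.0038  0.0073] F box [-0.2  0.2 -1.8] M [-0.03 -0.   -0.  ] op 0.154
```

Call:
{"api": "send_rows", "payload": {
  "motion": [0,-3.5,0,0,0.5,0,0,0,0,0.5,0,0,0,0,0.5,0,0,0,0,0.5]
}}

```text
time: 10.2
eef_pos: [0.5542, 0.1814, 0.1408]
tcp_rot: [0.798, 0.603, 0.001, -0.004]
contact_force: [0.4, 0.1, -2.0]
opening: 0.153
```

```bash
python3 - <<'E'
from h import *
rep()
E
```

```text
t 10.2 local mm [-60.2   1.7] z 140.8 yaw 74.14 tilt(box x,y) [-0.005   0.0067] F box [ 0.3  0.2 -2. ] M [-0.02 -0.02 -0.04] op 0.153
```

Call:
{"api": "send_rows", "payload": {
  "motion": [0,0.5,0,0,0.5,0,0.5,0,0,0.5,0,0.5,0,0,0.5,0,0.5,0,0,0.5,0,0.5,0,0,0.5,0,0.5,0,0,0.5,0,0,0,0,0.5]
}}

```text
time: 10.9
eef_pos: [0.5887, 0.1715, 0.1414]
tcp_rot: [0.798, 0.602, 0.002, -0.003]
contact_force: [0.8, 0.4, -2.4]
opening: 0.153
```

```bash
python3 - <<'E'
from h import *
rep()
E
```

```text
t 10.9 local mm [-24.2   1.8] z 141.4 yaw 74.05 tilt(box x,y) [-0.0022  0.0075] F box [ 0.6  0.6 -2.4] M [ 0.02 -0.02  0.04] op 0.153
```

```bash
cat > meas.py <<'E'
from fit import *
def meas(n,zt=None):
    im,d,W,p,T=look(n); P=W.reshape(-1,3); l=(P[:,:2]-BC)@BR*1000; z=P[:,2]*1000
    st=ctrl.get_state(); t=st['eef_pos'][2]*1000; tl=(st['eef_pos'][:2]-BC)@BR*1000
    f=lambda k:[np.round(v,1) for v in cv2.minAreaRect(l[k].astype(np.float32))]
    near=(abs(l[:,0]-tl[0])<45)&(abs(l[:,1]-tl[1])<45)
    print(n,'tcp local',np.round(tl,1),t)
    k=near&(abs(z-(t-23))<4); print(' flange',f(k),np.median(z[k]),k.sum())
    k=near&(z>t-86)&(z<t-54)&(l[:,1]-tl[1]<32)&(l[:,0]<8); q=l[k]; print(' yoke x,y pct',np.round(np.percentile(q,[1,99],axis=0),1).tolist(),k.sum())
    k=(z>55)&(z<64)&(abs(l[:,0]-30)<22)&(abs(l[:,1])<20); print(' captop',f(k),np.round(np.percentile(l[k],[2,98],axis=0),1).tolist(),k.sum())
    return im
E
python3 - <<'E'
from meas import *
for n in ['side','scene']:
    im=meas(n); 
    c=im[90:230,230:390] if n=='side' else im[130:250,270:410]
    cv2.imwrite('pics/m_%s1.png'%n,cv2.resize(c[:,:,::-1],None,fx=4,fy=4,interpolation=cv2.INTER_CUBIC))
E
```

```text
side tcp local [-24.6   1.8] 141.31317316284418
 flange [array([-26. ,   4.1]), array([68.2, 30. ]), np.float64(89.3)] 119.19072792692137 216
 yoke x,y pct [[-46.7, -15.1], [-1.6, 28.0]] 310
 captop [array([29.6,  0.1]), array([27.6, 31.9]), np.float64(3.5)] [[16.5, -13.1], [43.0, 14.5]] 121
scene tcp local [-25.    1.9] 141.31071950881307
 flange [array([-27.2,   2.4]), array([31.2, 70.3]), np.float64(3.7)] 118.22312816574626 156
 yoke x,y pct [[-47.6, -21.7], [-2.9, 22.9]] 236
 captop [array([30.3, -1.9]), array([30.7, 29.4]), np.float64(87.8)] [[15.5, -16.1], [43.7, 11.4]] 76
```

View pics/m_side1.png

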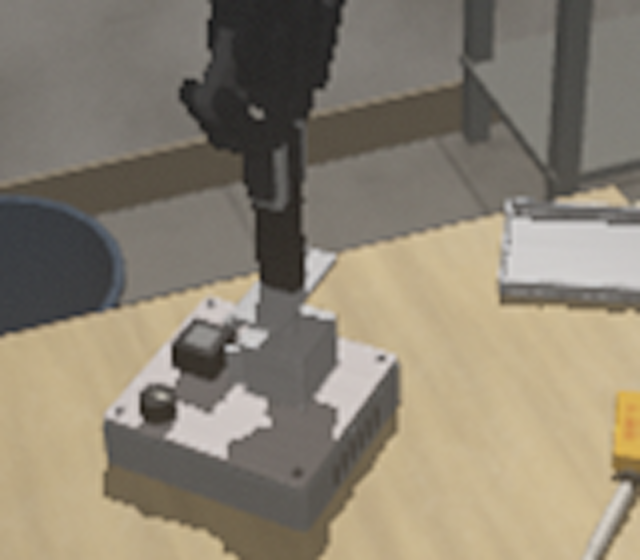

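View pics/m_scene1.png

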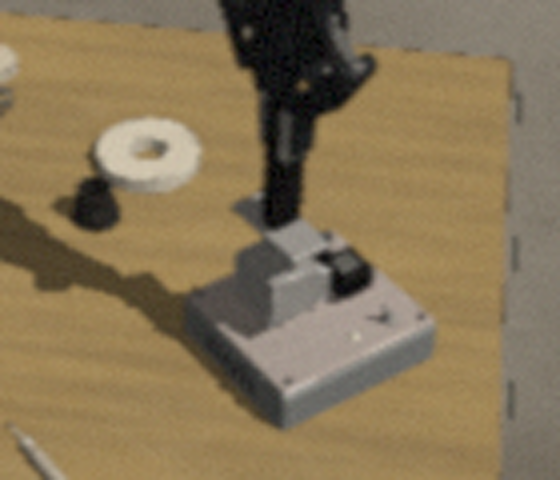

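Call:
{"api": "send_rows", "payload": {
  "motion": [-0.35,0,0,0,0.5,0,0,0,0,0.5,0,0,0.4,0,0.5,0,0,0.4,0,0.5,0,0,0.2,0,0.5,0,0,0,0,0.5,0,0,0,0,0.5]
}}

```text
time: 11.7
eef_pos: [0.5857, 0.1686, 0.1299]
tcp_rot: [0.798, 0.603, 0.002, -0.004]
contact_force: [0.2, -0.2, -1.8]
opening: 0.154
```

```bash
python3 - <<'E'
from h import *
rep()
E
```

```text
t 11.7 local mm [-26.3  -1.9] z 129.9 yaw 74.1 tilt(box x,y) [-0.0043  0.007 ] F box [ 0.2 -0.1 -1.8] M [ 0.02 -0.    0.02] op 0.154
```

Call:
{"api": "send_rows", "payload": {
  "motion": [0,0,0.15,0,0.5,0,0,0.15,0,0.5,0,0,0.1,0,0.5,0,0,0,0,0.5]
}}

```text
time: 12.1
eef_pos: [0.5858, 0.1687, 0.1257]
tcp_rot: [0.798, 0.603, 0.002, -0.004]
contact_force: [0.1, -0.2, -0.0]
opening: 0.154
```

```bash
python3 - <<'E'
from h import *
rep()
E
```

```text
t 12.1 local mm [-26.2  -1.7] z 125.7 yaw 74.11 tilt(box x,y) [-0.004   0.0072] F box [ 0.1 -0.1 -0. ] M [-0.01  0.03  0.  ] op 0.154
```

Call:
{"api": "send_rows", "payload": {
  "motion": [0,0,0.07,0,0.5,0,0,0.07,0,0.5]
}}

```text
time: 12.3
eef_pos: [0.586, 0.1687, 0.1244]
tcp_rot: [0.798, 0.603, 0.002, -0.004]
contact_force: [-0.7, -0.1, -1.1]
opening: 0.152
```

```bash
python3 - <<'E'
from h import *
rep()
E
```

```text
t 12.3 local mm [-26.1  -1.6] z 124.4 yaw 74.11 tilt(box x,y) [-0.0036  0.0073] F box [-0.6 -0.2 -1.1] M [-0.05  0.01  0.03] op 0.152
```

Call:
{"api": "send_rows", "payload": {
  "motion": [0,0,0.05,0,0.5,0,0,0.05,0,0.5]
}}

```text
time: 12.5
eef_pos: [0.586, 0.1687, 0.1234]
tcp_rot: [0.798, 0.603, 0.002, -0.004]
contact_force: [0.1, -0.1, 0.8]
opening: 0.151
```

```bash
python3 - <<'E'
from h import *
rep()
E
```

```text
t 12.5 local mm [-26.   -1.6] z 123.4 yaw 74.11 tilt(box x,y) [-0.0034  0.0073] F box [ 0.1 -0.1  0.8] M [0.01 0.03 0.01] op 0.151
```

Call:
{"api": "send_rows", "payload": {
  "motion": [0,0,0.05,0,0.5,0,0,0.05,0,0.5]
}}

```text
time: 12.7
eef_pos: [0.5864, 0.1688, 0.1233]
tcp_rot: [0.798, 0.603, 0.002, -0.003]
contact_force: [-0.6, -0.1, 1.7]
opening: 0.15
```

```bash
python3 - <<'E'
from h import *
rep()
E
```

```text
t 12.7 local mm [-25.7  -1.4] z 123.3 yaw 74.11 tilt(box x,y) [-0.0026  0.0077] F box [-0.6 -0.2  1.7] M [-0.06  0.18  0.01] op 0.15
```

Call:
{"api": "send_rows", "payload": {
  "motion": [0,0,-0.09,0,0.5,0,0,0,0,0.5,0,0.3,0,0,0.5,0,0.3,0,0,0.5,0,0.3,0,0,0.5]
}}

```text
time: 13.2
eef_pos: [0.5952, 0.1662, 0.1236]
tcp_rot: [0.798, 0.603, 0.002, -0.003]
contact_force: [-0.3, 0.1, -1.8]
opening: 0.147
```

```bash
python3 - <<'E'
from h import *
rep()
E
```

```text
t 13.2 local mm [-16.5  -1.4] z 123.6 yaw 74.12 tilt(box x,y) [-0.0031  0.0075] F box [-0.3 -0.  -1.8] M [0.02 0.02 0.04] op 0.147
```

Call:
{"api": "send_rows", "payload": {
  "motion": [0,0.3,-0.03,0,0.5,0,0.3,0,0,0.5,0,0.3,0,0,0.5,0,0,0,0,0.5]
}}

```text
time: 13.6
eef_pos: [0.6053, 0.1632, 0.1236]
tcp_rot: [0.798, 0.602, 0.002, -0.003]
contact_force: [-0.1, -0.3, -1.1]
opening: 0.149
```

```bash
python3 - <<'E'
from meas import *
rep()
for n in ['side','scene']:
    im=meas(n); 
    c=im[90:230,230:390] if n=='side' else im[130:250,270:410]
    cv2.imwrite('pics/m_%s2.png'%n,cv2.resize(c[:,:,::-1],None,fx=4,fy=4,interpolation=cv2.INTER_CUBIC))
E
```

```text
t 13.6 local mm [-6.  -1.6] z 123.6 yaw 74.09 tilt(box x,y) [-0.003   0.0075] F box [-0.  -0.4 -1.1] M [-0.06 -0.02  0.  ] op 0.149
side tcp local [-6.1 -1.5] 123.64858354476195
 flange [array([-7.3,  0.7]), array([30.7, 70.5]), np.float64(0.5)] 101.24398696813469 212
 yoke x,y pct [[-46.7, -35.8], [7.7, 23.8]] 269
 captop [array([26. ,  2.5]), array([28.9, 39.5]), np.float64(81.7)] [[19.3, -12.8], [44.0, 16.4]] 82
scene tcp local [-6.3 -1.5] 123.60624666770467
 flange [array([-8.5, -1.7]), array([29.4, 70.3]), np.float64(0.7)] 100.42293766159993 150
 yoke x,y pct [[-35.9, -33.8], [7.6, 20.7]] 203
 captop [array([32.2, -3.1]), array([26. , 21.5]), np.float64(84.6)] [[21.2, -16.1], [42.6, 5.1]] 36
```

View pics/m_side2.png

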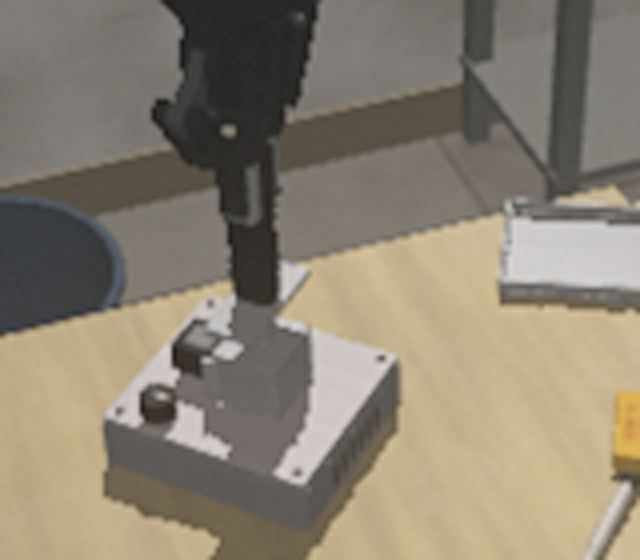

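View pics/m_scene2.png

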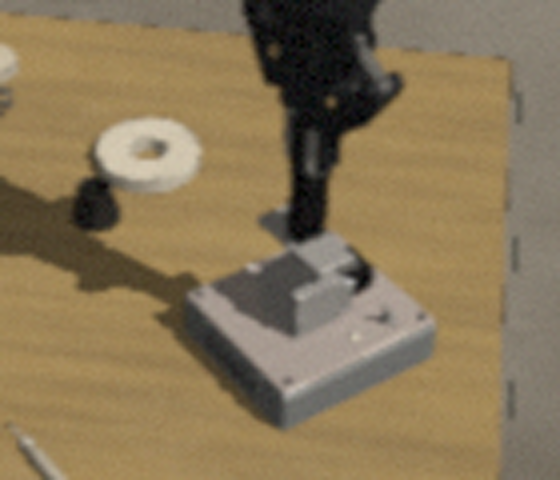

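Call:
{"api": "send_rows", "payload": {
  "motion": [0,0.3,-0.03,0,0.5,0,0.3,-0.01,0,0.5,0,0.2,0,0,0.5,0,0,0,0,0.5]
}}

```text
time: 14.1
eef_pos: [0.6131, 0.1611, 0.1239]
tcp_rot: [0.798, 0.603, 0.002, -0.004]
contact_force: [-0.6, -0.0, -2.4]
opening: 0.151
```

```bash
python3 - <<'E'
from h import *
rep()
E
```

```text
t 14.1 local mm [ 2.  -1.4] z 123.9 yaw 74.12 tilt(box x,y) [-0.0034  0.0073] F box [-0.5 -0.2 -2.4] M [ 0.04  0.04 -0.04] op 0.151
```

Call:
{"api": "send_rows", "payload": {
  "motion": [0,0.2,0,0,0.5,0,0.2,0,0,0.5]
}}

```text
time: 14.3
eef_pos: [0.6169, 0.16, 0.1238]
tcp_rot: [0.798, 0.603, 0.002, -0.004]
contact_force: [-0.1, -0.4, -1.4]
opening: 0.155
```

```bash
python3 - <<'E'
from h import *
rep()
E
```

```text
t 14.3 local mm [ 6.1 -1.4] z 123.8 yaw 74.12 tilt(box x,y) [-0.0038  0.0073] F box [ 0.  -0.4 -1.4] M [ 0.02 -0.04  0.04] op 0.155
```

Call:
{"api": "send_rows", "payload": {
  "motion": [0,0.2,0,0,0.5,0,0.2,0,0,0.5,0,0.2,0,0,0.5]
}}

```text
time: 14.6
eef_pos: [0.6232, 0.1582, 0.1238]
tcp_rot: [0.798, 0.603, 0.002, -0.004]
contact_force: [-0.5, 0.1, -1.5]
opening: 0.155
```

```bash
python3 - <<'E'
from h import *
rep()
E
```

```text
t 14.6 local mm [12.6 -1.4] z 123.8 yaw 74.12 tilt(box x,y) [-0.0038  0.0073] F box [-0.5 -0.1 -1.5] M [ 0.03 -0.04 -0.05] op 0.155
```

Call:
{"api": "send_rows", "payload": {
  "motion": [0,0.2,0,0,0.5,0,0.2,0,0,0.5,0,0.2,0,0,0.5]
}}

```text
time: 14.9
eef_pos: [0.6295, 0.1564, 0.1237]
tcp_rot: [0.798, 0.603, 0.002, -0.004]
contact_force: [-0.2, 0.9, -1.6]
opening: 0.15
```

```bash
python3 - <<'E'
from h import *
rep()
E
```

```text
t 14.9 local mm [19.1 -1.3] z 123.7 yaw 74.12 tilt(box x,y) [-0.0039  0.0072] F box [-0.5  0.8 -1.6] M [-0.11  0.03  0.03] op 0.15
```

Call:
{"api": "send_rows", "payload": {
  "motion": [0,0.2,-0.01,0,0.5,0,0.2,0,0,0.5,0,0.2,0,0,0.5,0,0.15,0,0,0.5]
}}

```text
time: 15.3
eef_pos: [0.6375, 0.1541, 0.1237]
tcp_rot: [0.798, 0.603, 0.002, -0.004]
contact_force: [-0.3, -0.3, -0.9]
opening: 0.151
```

```bash
python3 - <<'E'
from h import *
rep()
E
```

```text
t 15.3 local mm [27.4 -1.3] z 123.7 yaw 74.12 tilt(box x,y) [-0.0039  0.0072] F box [-0.2 -0.4 -0.9] M [-0.02  0.06 -0.02] op 0.151
```

Call:
{"api": "send_rows", "payload": {
  "motion": [0,0.1,0,0,0.5,0,0.1,0,0,0.5]
}}

```text
time: 15.5
eef_pos: [0.6396, 0.1535, 0.1237]
tcp_rot: [0.798, 0.603, 0.002, -0.004]
contact_force: [0.2, -0.1, -2.3]
opening: 0.151
```

```bash
python3 - <<'E'
from h import *
rep()
E
```

```text
t 15.5 local mm [29.7 -1.3] z 123.7 yaw 74.12 tilt(box x,y) [-0.0039  0.0072] F box [ 0.3  0.  -2.3] M [ 0.02  0.01 -0.03] op 0.151
```

Call:
{"api": "send_rows", "payload": {
  "motion": [0,0.08,0,0,0.5,0,0.08,0,0,0.5]
}}

```text
time: 15.7
eef_pos: [0.6412, 0.153, 0.1237]
tcp_rot: [0.798, 0.603, 0.002, -0.004]
contact_force: [0.4, -0.1, -1.0]
opening: 0.147
```

```bash
python3 - <<'E'
from h import *
rep()
E
```

```text
t 15.7 local mm [31.3 -1.3] z 123.7 yaw 74.12 tilt(box x,y) [-0.0042  0.0072] F box [ 0.4  0.  -1. ] M [-0.05  0.01  0.01] op 0.147
```

Call:
{"api": "send_rows", "payload": {
  "motion": [0,0.08,0,0,0.5]
}}

```text
time: 15.8
eef_pos: [0.642, 0.1528, 0.1237]
tcp_rot: [0.798, 0.603, 0.002, -0.004]
contact_force: [-0.6, 0.7, -1.7]
opening: 0.153
```

```bash
python3 - <<'E'
from meas import *
rep()
for n in ['side','scene']:
    im=meas(n); 
    c=im[90:230,230:390] if n=='side' else im[130:250,270:410]
    cv2.imwrite('pics/m_%s3.png'%n,cv2.resize(c[:,:,::-1],None,fx=4,fy=4,interpolation=cv2.INTER_CUBIC))
E
```

```text
t 15.8 local mm [32.2 -1.3] z 123.7 yaw 74.12 tilt(box x,y) [-0.0041  0.0072] F box [-0.8  0.5 -1.7] M [-0.06  0.   -0.01] op 0.153
side tcp local [32.3 -1.3] 123.69787421904819
 flange [array([30.8,  0.9]), array([30.7, 71. ]), np.float64(0.7)] 101.53080289363203 211
 yoke x,y pct [[-11.7, -43.9], [6.0, 27.4]] 11
 captop [array([19.9,  9.1]), array([51.4, 24.5]), np.float64(47.7)] [[9.9, -17.8], [41.0, 19.9]] 30
scene tcp local [32.3 -1.3] 123.72762899999967
 flange [array([30.6, -1.2]), array([69.2, 31.1]), np.float64(89.0)] 100.40464580376107 150
 yoke x,y pct [[-11.3, -30.5], [-11.3, -30.5]] 1
 captop [array([13.4, -0.5]), array([10.4, 38.5]), np.float64(2.1)] [[9.0, -19.7], [16.5, 17.4]] 24
```

View pics/m_side3.png

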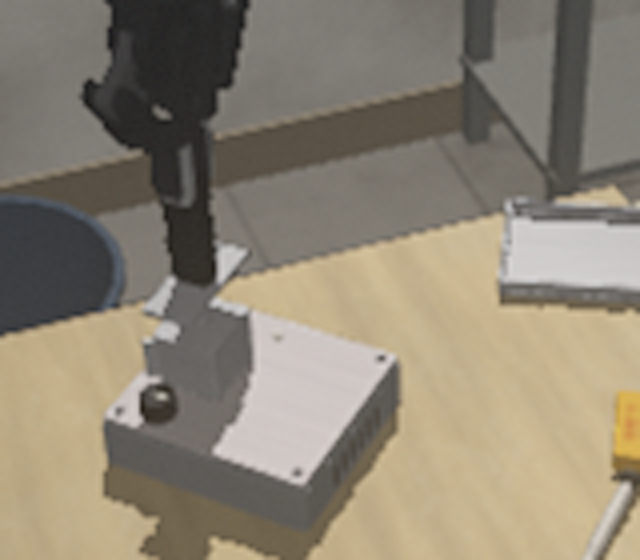

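View pics/m_scene3.png

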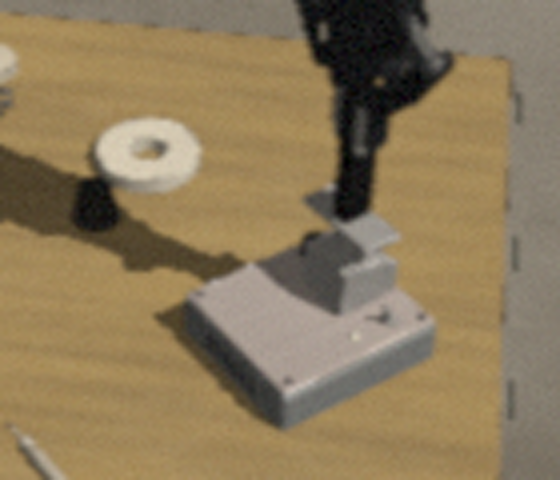

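Call:
{"api": "send_rows", "payload": {
  "motion": [0,0.06,0,0,0.5,0,0.03,0,0,0.5]
}}

```text
time: 16.1
eef_pos: [0.643, 0.1525, 0.1238]
tcp_rot: [0.798, 0.603, 0.002, -0.004]
contact_force: [-0.4, -0.5, -1.8]
opening: 0.157
```

```bash
python3 - <<'E'
from h import *
rep()
E
```

```text
t 16.1 local mm [33.2 -1.3] z 123.8 yaw 74.12 tilt(box x,y) [-0.004   0.0072] F box [-0.2 -0.6 -1.8] M [-0.02 -0.    0.02] op 0.157
```

Call:
{"api": "send_rows", "payload": {
  "motion": [0,0.05,0,0,0.5]
}}

```text
time: 16.2
eef_pos: [0.6434, 0.1524, 0.1237]
tcp_rot: [0.798, 0.603, 0.002, -0.004]
contact_force: [0.0, 0.5, -0.9]
opening: 0.149
```

```bash
python3 - <<'E'
from h import *
rep()
E
```

```text
t 16.2 local mm [33.6 -1.3] z 123.7 yaw 74.12 tilt(box x,y) [-0.0041  0.0072] F box [-0.1  0.5 -0.9] M [-0.08  0.01 -0.02] op 0.149
```

Call:
{"api": "send_rows", "payload": {
  "motion": [0,0.06,0,0,0.5,0,0.04,0,0,0.5]
}}

```text
time: 16.4
eef_pos: [0.6444, 0.1522, 0.1237]
tcp_rot: [0.798, 0.603, 0.002, -0.004]
contact_force: [1.2, 0.5, -0.7]
opening: 0.149
```

```bash
python3 - <<'E'
from h import *
rep()
E
```

```text
t 16.4 local mm [34.6 -1.2] z 123.7 yaw 74.12 tilt(box x,y) [-0.0043  0.0071] F box [ 1.   0.8 -0.7] M [ 0.01  0.01 -0.05] op 0.149
```

Call:
{"api": "send_rows", "payload": {
  "motion": [0,0.06,0,0,0.5]
}}

```text
time: 16.5
eef_pos: [0.6449, 0.152, 0.1237]
tcp_rot: [0.798, 0.603, 0.002, -0.004]
contact_force: [-1.5, -0.4, -1.3]
opening: 0.149
```

```bash
python3 - <<'E'
from meas import *
rep()
for n in ['side','scene']:meas(n)
rep()
E
```

```text
t 16.5 local mm [35.2 -1.2] z 123.7 yaw 74.12 tilt(box x,y) [-0.0045  0.0071] F box [-1.3 -0.7 -1.3] M [-0.03  0.05 -0.03] op 0.149
side tcp local [35.3 -1.2] 123.71028841147016
 flange [array([33.8,  1. ]), array([70.5, 32.3]), np.float64(89.4)] 101.43974269684402 208
 yoke x,y pct [[-9.3, -36.5], [-1.1, 22.8]] 7
 captop [array([19.2,  7.6]), array([48.8, 24.5]), np.float64(53.7)] [[12.9, -18.8], [39.8, 20.0]] 28
scene tcp local [35.3 -1.3] 123.71284978272283
 flange [array([33.5, -1.5]), array([69.6, 32.1]), np.float64(89.2)] 100.32400447581257 149
 yoke x,y pct [[1.4, -41.9], [7.6, -5.3]] 4
 captop [array([13.5,  0.5]), array([36.8,  3.4]), np.float64(89.7)] [[11.9, -17.9], [15.2, 16.2]] 26
t 16.6 local mm [35.3 -1.3] z 123.7 yaw 74.12 tilt(box x,y) [-0.0043  0.0072] F box [-0.4  0.9 -1.1] M [-0.04  0.04  0.01] op 0.147
```

Call:
{"api": "send_rows", "payload": {
  "motion": [0,0.06,0,0,0.5,0,0.02,0,0,0.5]
}}

```text
time: 16.8
eef_pos: [0.6456, 0.1518, 0.1237]
tcp_rot: [0.798, 0.603, 0.001, -0.004]
contact_force: [-0.1, -0.1, -1.1]
opening: 0.151
```

```bash
python3 - <<'E'
from h import *
rep()
E
```

```text
t 16.8 local mm [35.9 -1.2] z 123.7 yaw 74.12 tilt(box x,y) [-0.0049  0.0071] F box [-0.1 -0.1 -1.1] M [-0.05  0.08  0.04] op 0.151
```

Call:
{"api": "send_rows", "payload": {
  "motion": [0,0,-0.1,0,0.5,0,0,-0.1,0,0.5,0,0,-0.1,0,0.5]
}}

```text
time: 17.1
eef_pos: [0.6455, 0.1517, 0.1265]
tcp_rot: [0.798, 0.603, 0.001, -0.004]
contact_force: [0.7, 0.8, -2.6]
opening: 0.151
```

```bash
python3 - <<'E'
from h import *
rep()
E
```

```text
t 17.1 local mm [35.8 -1.3] z 126.5 yaw 74.12 tilt(box x,y) [-0.0053  0.0069] F box [ 0.4  1.  -2.6] M [0.   0.01 0.01] op 0.151
```

Call:
{"api": "send_rows", "payload": {
  "motion": [0,0,-0.15,0,0.5]
}}

```text
time: 17.2
eef_pos: [0.6452, 0.1517, 0.1275]
tcp_rot: [0.798, 0.603, 0.001, -0.004]
contact_force: [-0.0, 0.1, -5.4]
opening: 0.154
```

```bash
python3 - <<'E'
from h import *
rep()
E
```

```text
t 17.2 local mm [35.5 -1.4] z 127.5 yaw 74.12 tilt(box x,y) [-0.006   0.0066] F box [-0.   0.  -5.4] M [ 0.   -0.08  0.01] op 0.154
```

Call:
{"api": "send_rows", "payload": {
  "motion": [0,0,-0.2,0,0.5,0,0,-0.2,0,0.5]
}}

```text
time: 17.4
eef_pos: [0.6439, 0.1516, 0.1285]
tcp_rot: [0.798, 0.603, -0.0, -0.005]
contact_force: [0.8, 0.4, -8.5]
opening: 0.15
```

```bash
python3 - <<'E'
from h import *
rep()
E
```

```text
t 17.4 local mm [34.3 -1.9] z 128.5 yaw 74.11 tilt(box x,y) [-0.0091  0.0058] F box [ 0.7  0.6 -8.5] M [ 0.09 -0.47 -0.05] op 0.15
```

Call:
{"api": "send_rows", "payload": {
  "motion": [0.03,0.08,-0.5,0,0.5]
}}

```text
time: 17.5
eef_pos: [0.6437, 0.1516, 0.1318]
tcp_rot: [0.798, 0.603, -0.002, -0.006]
contact_force: [-0.4, -0.4, -2.9]
opening: 0.152
```

```bash
python3 - <<'E'
from h import *
rep()
E
```

```text
t 17.5 local mm [34.1 -2. ] z 131.8 yaw 74.11 tilt(box x,y) [-0.012   0.0047] F box [-0.3 -0.5 -2.9] M [-0.02 -0.03 -0.01] op 0.152
```

Call:
{"api": "send_rows", "payload": {
  "motion": [0,0,-0.2,0,0.5,0,0,-0.3,0,0.5,0,0,-0.3,0,0.5]
}}

```text
time: 17.8
eef_pos: [0.6456, 0.1515, 0.1443]
tcp_rot: [0.798, 0.603, 0.0, -0.005]
contact_force: [0.8, -0.1, -0.5]
opening: 0.154
```

```bash
python3 - <<'E'
from h import *
rep()
E
```

```text
t 17.8 local mm [36.  -1.5] z 144.3 yaw 74.12 tilt(box x,y) [-0.0077  0.0059] F box [ 0.8  0.1 -0.5] M [-0.    0.02  0.03] op 0.154
```

Call:
{"api": "send_rows", "payload": {
  "motion": [0,0,-0.4,0,0.5,0,0,-0.4,0,0.5,0,0,-0.5,0,0.5,0,0,-0.5,0,0.5,0,0,-0.5,0,0.5,0,0,-0.5,0,0.5,0,0,0,0,0.5]
}}

```text
time: 18.5
eef_pos: [0.6475, 0.1514, 0.1789]
tcp_rot: [0.798, 0.603, 0.003, -0.003]
contact_force: [-0.5, 1.0, -1.4]
opening: 0.154
```

```bash
python3 - <<'E'
from meas import *
rep()
for n in ['side','scene']:
    im=look(n)[0]
    c=im[90:230,230:390] if n=='side' else im[130:250,270:410]
    cv2.imwrite('pics/m_%s4.png'%n,cv2.resize(c[:,:,::-1],None,fx=4,fy=4,interpolation=cv2.INTER_CUBIC))
    for o in spotter.trace('cap',n)[:2]:
        P=np.load('last_%s.npz'%n)['W'][o['mask']]; print(n,o['conf'],o['bbox'],np.round(np.percentile(P,[5,50,95],axis=0),3).tolist())
E
```

```text
t 18.5 local mm [37.8 -1.1] z 178.9 yaw 74.12 tilt(box x,y) [-0.0021  0.0079] F box [-0.7  0.8 -1.4] M [-0.04 -0.03 -0.01] op 0.154
side 0.61 [353.2, 142.3, 45.2, 22.0] [[0.398, -0.062, 0.001], [0.441, -0.023, 0.004], [0.486, 0.021, 0.012]]
```

View pics/m_side4.png

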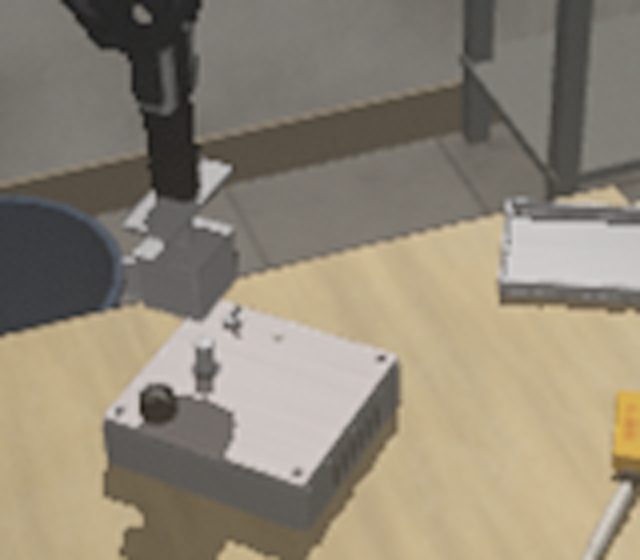

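View pics/m_scene4.png

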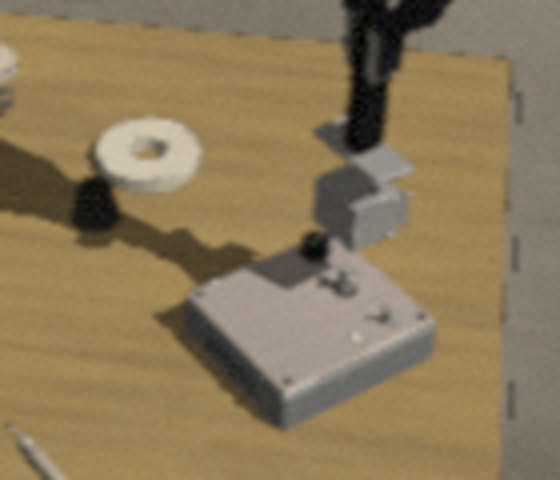

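Call:
{"api": "send_rows", "payload": {
  "motion": [-0.17,-0.11,0,0,0.5,-0.42,-0.28,0,0,0.5,-0.75,-0.5,0,0,0.5,-1.08,-0.72,0,0,0.5,-1.42,-0.94,0,0,0.5,-1.67,-1.11,0,0,0.5,-1.67,-1.11,0,0,0.5,-1.42,-0.94,0,0,0.5,-1.08,-0.72,0,0,0.5,-0.75,-0.5,0,0,0.5,-0.42,-0.28,0,0,0.5,-0.17,-0.11,0,0,0.5]
}}

```text
time: 19.9
eef_pos: [0.5369, 0.0593, 0.1747]
tcp_rot: [0.798, 0.603, -0.001, -0.005]
contact_force: [-0.3, 0.4, -1.6]
opening: 0.152
```

```bash
python3 - <<'E'
from h import *
err(.446,-.021,.17,74); rep()
im=look('side','side5.png')[0]; cv2.imwrite('pics/side5c.png',cv2.resize(im[60:220,280:440,::-1],None,fx=4,fy=4,interpolation=cv2.INTER_CUBIC))
E
```

```text
t 19.9 tcp [0.5369 0.0593 0.1747] yaw 74.1 tilt z [-0.0065  0.0069 -1.    ] F [-0.3  0.4 -1.6] M [-0.01 -0.02 -0.06] op 0.152
move cm [-10.21  -6.54   0.47] spin 0.0018
t 19.9 local mm [ -42.7 -120.4] z 174.7 yaw 74.1 tilt(box x,y) [-0.0082  0.0048] F box [-0.4  0.3 -1.6] M [-0.01 -0.02 -0.06] op 0.152
```

View pics/side5c.png

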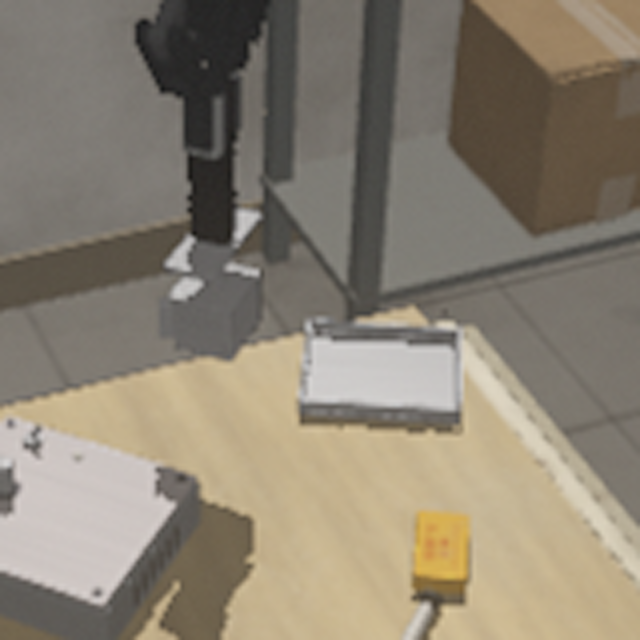

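Call:
{"api": "send_rows", "payload": {
  "motion": [-0.15,-0.1,0,0,0.5,-0.4,-0.25,0,0,0.5,-0.7,-0.45,0,0,0.5,-1.0,-0.65,0,0,0.5,-1.3,-0.83,0,0,0.5,-1.4,-0.9,0,0,0.5,-1.3,-0.83,0,0,0.5,-1.1,-0.7,0,0,0.5,-0.8,-0.5,0,0,0.5,-0.6,-0.4,0,0,0.5,-0.3,-0.2,0,0,0.5,0,0,0,0,0.5]
}}

```text
time: 21.15
eef_pos: [0.4493, -0.0177, 0.1746]
tcp_rot: [0.798, 0.603, -0.001, -0.004]
contact_force: [-0.2, 0.3, -2.2]
opening: 0.153
```

```bash
python3 - <<'E'
from fit import *
err(.446,-.021,.10,74); rep()
for n in ['side','scene']:
    im,d,W,p,T=look(n); P=W.reshape(-1,3)
    t=ctrl.get_state()['eef_pos']
    k=(abs(P[:,:2]-t[:2])<.05).all(1)&(abs(P[:,2]-(t[2]-.0225))<.004); print(n,'flange',rect(P[k]))
    k=(abs(P[:,:2]-t[:2])<.05).all(1)&(P[:,2]<t[2]-.056)&(P[:,2]>.05); print('yoke',rect(P[k]), np.percentile(P[k,2],[1,99]))
    k=(abs(P[:,:2]-[.441,-.022])<.07).all(1)&(P[:,2]<.02)&(P[:,2]>.008); print('tray',rect(P[k]))
    c=im[60:220,280:440] if n=='side' else im[180:330,280:420]
    cv2.imwrite('pics/m_%s5.png'%n,cv2.resize(c[:,:,::-1],None,fx=4,fy=4,interpolation=cv2.INTER_CUBIC))
E
```

```text
t 21.15 tcp [ 0.4493 -0.0177  0.1746] yaw 74.12 tilt z [-0.0063  0.0061 -1.    ] F [-0.2  0.3 -2.2] M [ 0.02 -0.02 -0.1 ] op 0.153
move cm [-0.44 -0.17  7.46] spin 0.0021
t 21.15 local mm [-105.4 -218.8] z 174.6 yaw 74.12 tilt(box x,y) [-0.0078  0.0041] F box [-0.2  0.2 -2.2] M [ 0.02 -0.02 -0.1 ] op 0.153
side flange (array([448.4, -16.1]), array([71.8, 31.5]), 72.45)
yoke (array([443.6,  -2.6]), array([63.5, 32.1]), 28.7) [0.08729419 0.11799269]
tray (array([442.5, -20.8]), array([99.1, 90. ]), 3.09)
scene flange (array([447.8, -16.9]), array([68.4, 30.2]), 74.62)
yoke (array([436.4, -25.4]), array([32.8, 63.5]), 27.12) [0.08648788 0.11839839]
tray (array([441. , -22.8]), array([101.6,  85.1]), 3.27)
```

View pics/m_side5.png

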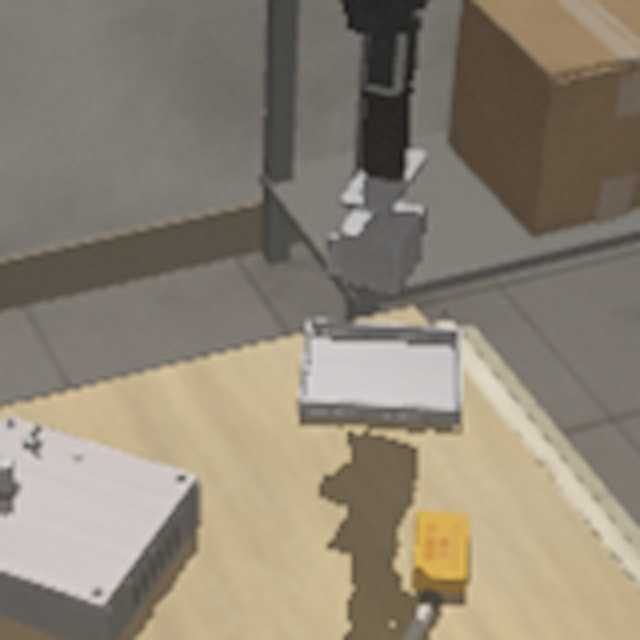

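View pics/m_scene5.png

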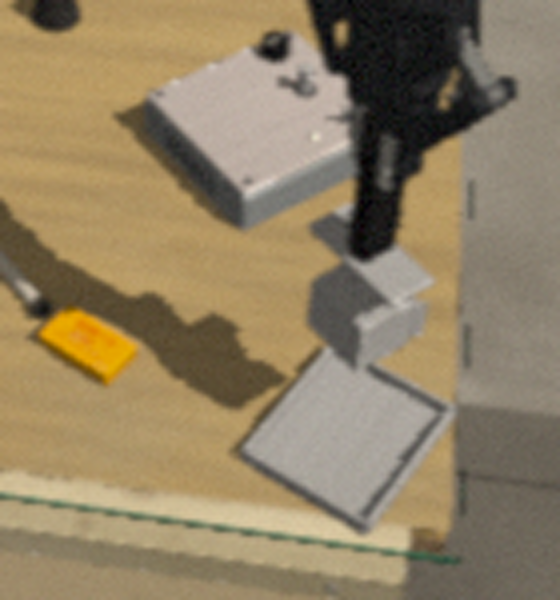

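Call:
{"api": "send_rows", "payload": {
  "motion": [-0.3,-0.25,0.2,0,0.5,-0.3,-0.25,0.5,0,0.5,0,0,0.8,0,0.5,0,0,1,0,0.5,0,0,1,0,0.5,0,0,1,0,0.5,0,0,0.8,0,0.5,0,0,0.5,0,0.5,0,0,0.2,0,0.5,0,0,0,0,0.5]
}}

```text
time: 22.25
eef_pos: [0.4417, -0.0205, 0.1072]
tcp_rot: [0.797, 0.604, -0.002, -0.006]
contact_force: [0.1, 0.9, -1.3]
opening: 0.15
```

```bash
python3 - <<'E'
from h import *
err(.442,-.022,.0915,74)
E
```

```text
t 22.25 tcp [ 0.4417 -0.0205  0.1072] yaw 74.26 tilt z [-0.0101  0.0076 -0.9999] F [ 0.1  0.9 -1.3] M [-0.04 -0.02 -0.03] op 0.15
move cm [-0.14  0.09  1.57] spin 0.0045
```

Call:
{"api": "send_rows", "payload": {
  "motion": [0,0,0.4,0,0.5,0,0,0.4,0,0.5,0,0,0.3,0,0.5,0,0,0.1,0,0.5,0,0,0,0,0.5]
}}

```text
time: 22.75
eef_pos: [0.4427, -0.0207, 0.0956]
tcp_rot: [0.797, 0.604, -0.001, -0.005]
contact_force: [-0.7, 0.7, -1.8]
opening: 0.151
```

```bash
python3 - <<'E'
from fit import *
err(.442,-.022,.0915,74)
for n in ['side','scene']:
    im,d,W,p,T=look(n); P=W.reshape(-1,3)
    t=ctrl.get_state()['eef_pos']
    k=(abs(P[:,:2]-t[:2])<.05).all(1)&(abs(P[:,2]-(t[2]-.0225))<.004); print(n,'flange',rect(P[k]))
    c=im[60:220,280:440] if n=='side' else im[180:330,280:420]
    cv2.imwrite('pics/m_%s6.png'%n,cv2.resize(c[:,:,::-1],None,fx=4,fy=4,interpolation=cv2.INTER_CUBIC))
E
```

```text
t 22.75 tcp [ 0.4427 -0.0207  0.0956] yaw 74.27 tilt z [-0.0072  0.0068 -1.    ] F [-0.7  0.7 -1.8] M [-0.02 -0.02  0.01] op 0.151
move cm [-0.15 -0.03  0.4 ] spin 0.0047
side flange (array([442. , -16.1]), array([69.7, 30. ]), 72.94)
scene flange (array([441.3, -20.3]), array([69.1, 31.9]), 73.6)
```

View pics/m_scene6.png

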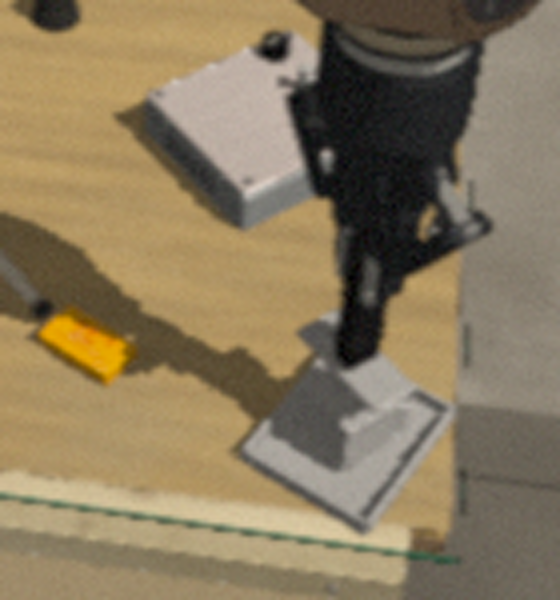

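Call:
{"api": "send_rows", "payload": {
  "motion": [-0.1,0,0.1,0,0.5,0,0,0.1,0,0.5,0,0,0.05,0,0.5]
}}

```text
time: 23.15
eef_pos: [0.4429, -0.0219, 0.0935]
tcp_rot: [0.797, 0.604, -0.0, -0.004]
contact_force: [1.2, -0.7, -2.0]
opening: 0.152
```

```bash
python3 - <<'E'
from h import *
err(.442,-.022,.0915,74)
E
```

```text
t 23.15 tcp [ 0.4429 -0.0219  0.0935] yaw 74.27 tilt z [-0.0059  0.0064 -1.    ] F [ 1.2 -0.7 -2. ] M [-0.03 -0.02  0.  ] op 0.152
move cm [-0.04 -0.08  0.2 ] spin 0.0047
```

Call:
{"api": "send_rows", "payload": {
  "motion": [0,0,0.05,0,0.5,0,0,0.05,0,0.5,0,0,0.05,0,0.5]
}}

```text
time: 23.45
eef_pos: [0.4429, -0.0219, 0.0919]
tcp_rot: [0.797, 0.604, -0.0, -0.004]
contact_force: [-0.4, 0.6, -2.2]
opening: 0.149
```

```bash
python3 - <<'E'
from h import *
err(.442,-.022,.0915,74)
E
```

```text
t 23.45 tcp [ 0.4429 -0.0219  0.0919] yaw 74.26 tilt z [-0.0059  0.0064 -1.    ] F [-0.4  0.6 -2.2] M [ 0.01  0.01 -0.01] op 0.149
move cm [-0.03 -0.08  0.04] spin 0.0046
```

Call:
{"api": "send_rows", "payload": {
  "motion": [0,0,0.05,0,0.5,0,0,0.05,0,0.5]
}}

```text
time: 23.65
eef_pos: [0.4433, -0.022, 0.0916]
tcp_rot: [0.797, 0.604, -0.0, -0.004]
contact_force: [-0.3, 0.2, 2.3]
opening: 0.153
```

```bash
python3 - <<'E'
from h import *
err(.442,-.022,.0915,74)
E
```

```text
t 23.65 tcp [ 0.4433 -0.022   0.0916] yaw 74.27 tilt z [-0.0052  0.0062 -1.    ] F [-0.3  0.2  2.3] M [ 0.06  0.23 -0.  ] op 0.153
move cm [-0.04 -0.13  0.01] spin 0.0048
```

Call:
{"api": "send_rows", "payload": {
  "motion": [0,0,0.05,0,0.5,0,0,0.05,0,0.5]
}}

```text
time: 23.85
eef_pos: [0.4438, -0.0221, 0.0917]
tcp_rot: [0.797, 0.604, -0.0, -0.004]
contact_force: [-0.6, -0.4, 3.4]
opening: 0.151
```

```bash
python3 - <<'E'
from h import *
err(.442,-.022,.0915,74)
E
```

```text
t 23.85 tcp [ 0.4438 -0.0221  0.0917] yaw 74.27 tilt z [-0.0046  0.0059 -1.    ] F [-0.6 -0.4  3.4] M [0.14 0.25 0.05] op 0.151
move cm [-0.04 -0.18  0.02] spin 0.0047
```

Call:
{"api": "send_rows", "payload": {
  "motion": [0,0,0,0,0.5,0,0,0,0,1.4],
  "grip_force": 20
}}

```text
time: 24.05
eef_pos: [0.4437, -0.0221, 0.0914]
tcp_rot: [0.797, 0.604, -0.0, -0.004]
contact_force: [0.6, 0.0, -1.5]
opening: 0.163
```

Call:
{"api": "send_rows", "payload": {
  "motion": [0,0,0,0,1.8,0,0,0,0,2.2,0,0,0,0,3,0,0,0,0,4,0,0,0,0,5,0,0,0,0,5]
}}

```text
time: 24.65
eef_pos: [0.4442, -0.0222, 0.0912]
tcp_rot: [0.797, 0.604, 0.0, -0.003]
contact_force: [-0.1, -0.3, -0.3]
opening: 0.586
```

```bash
python3 - <<'E'
from fit import *
err(.442,-.022,.0915,74)
for n in ['side','scene']:
    im,d,W,p,T=look(n); P=W.reshape(-1,3)
    k=(abs(P[:,:2]-[.442,-.022])<.05).all(1)&(abs(P[:,2]-.069)<.005); print(n,'flange',rect(P[k]),np.median(P[k,2]))
    c=im[60:220,280:440] if n=='side' else im[180:330,280:420]
    cv2.imwrite('pics/m_%s7.png'%n,cv2.resize(c[:,:,::-1],None,fx=4,fy=4,interpolation=cv2.INTER_CUBIC))
E
```

```text
t 24.65 tcp [ 0.4442 -0.0222  0.0912] yaw 74.27 tilt z [-0.0032  0.0057 -1.    ] F [-0.1 -0.3 -0.3] M [-0.03 -0.02 -0.02] op 0.586
move cm [-0.04 -0.21 -0.03] spin 0.0047
side flange (array([441. , -17.5]), array([67. , 29.6]), 72.73) 0.06897913270431288
scene flange (array([439.2, -20.8]), array([69.4, 30.2]), 77.48) 0.0681195831503868
```

View pics/m_scene7.png

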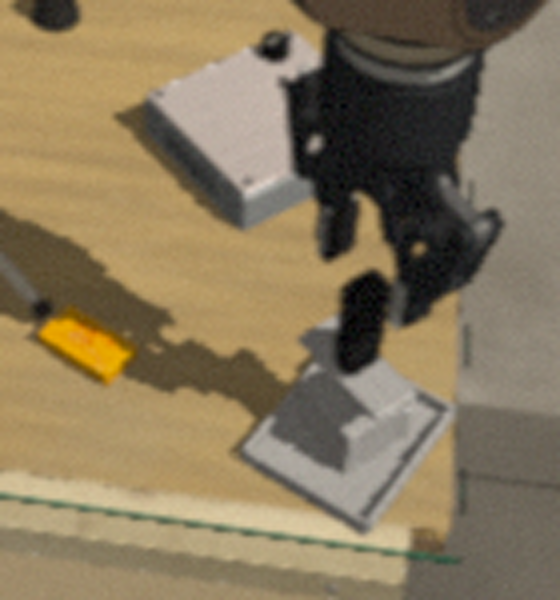

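Call:
{"api": "send_rows", "payload": {
  "motion": [0,0,-0.5,0,5,0,0,-1.5,0,5,0,0,-3,0,5,0,0,-3,0,5,0,0,-3,0,5,0,0,-1,0,5,0,0,0,0,5]
}}

```text
time: 25.45
eef_pos: [0.4435, -0.0226, 0.2158]
tcp_rot: [0.797, 0.604, -0.0, -0.004]
contact_force: [0.2, 0.0, -0.5]
opening: 0.591
```

```bash
python3 - <<'E'
from fit import *
err(.57,-.06,.2,74); print(ctrl.get_state()['qpos'].round(3))
look('wrist','w8.png')
for n in ['wrist']:
    for t in ['cap','puller']:
        for o in spotter.trace(t,n)[:2]: print(t,o['conf'],o['bbox'])
E
```

```text
t 25.45 tcp [ 0.4435 -0.0226  0.2158] yaw 74.26 tilt z [-0.0056  0.0064 -1.    ] F [ 0.2  0.  -0.5] M [-0.04 -0.03 -0.01] op 0.591
move cm [-0.17 13.2   1.48] spin 0.0046
[-0.283 -0.26   2.09   0.005  1.319 -1.581]
puller 0.64 [288.1, 153.4, 58.7, 49.9]
```

View pics/w8.png

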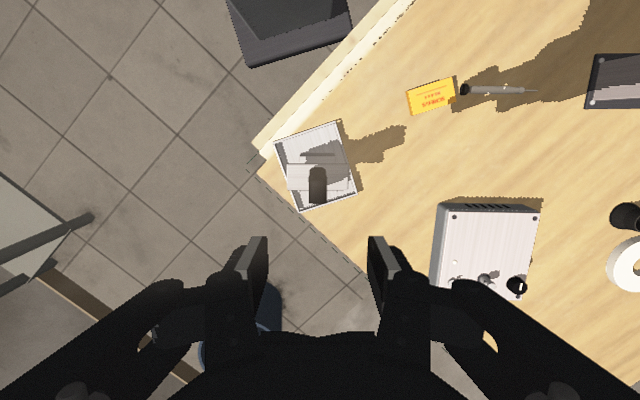

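Call:
{"api": "send_rows", "payload": {
  "motion": [0,2,0,0,5,0,3.5,0,0,5,0,3.5,0,0,5,0,3,0,0,5,0,1,0,0,5,0,0,0,0.15,5,0,0,0,0.15,5,0,0,0,0.15,5,0,0,0,0.15,5,0,0,0,0.15,5,0,0,0,0.15,5,0,0,0,0.15,5]
}}

```text
time: 26.8
eef_pos: [0.5555, -0.0537, 0.1846]
tcp_rot: [0.992, 0.12, -0.026, -0.013]
contact_force: [0.7, -0.6, 0.4]
opening: 0.59
```

Call:
{"api": "send_rows", "payload": {
  "motion": [0,0,0,0.15,5,0,0,0,0.15,5,0,0,0,0.15,5,0,0,0,0.15,5,0,0,0,0.15,5,0,0,0,0.15,5,0,0,0,0.15,5,0,0,0,0.15,5,0,0,0,0.15,5,0,0,0,0.15,5,0,0,0,0.15,5,0,0,0,0.15,5]
}}

```text
time: 28.0
eef_pos: [0.5353, -0.047, 0.164]
tcp_rot: [0.711, -0.702, -0.045, 0.022]
contact_force: [0.3, 0.5, 0.8]
opening: 0.59
```

```bash
python3 - <<'E'
from fit import *
err(.585,-.061,.13,-106); print(ctrl.get_state()['qpos'].round(3))
look('wrist','w9.png')
E
```

```text
t 28.0 tcp [ 0.5353 -0.047   0.164 ] yaw -89.36 tilt z [-0.0954  0.0318 -0.9949] F [0.3 0.5 0.8] M [-0.02 -0.02  0.03] op 0.59
move cm [ 1.57 -5.25  2.86] spin 0.2904
[-0.279  0.075  1.879  0.004  1.288  1.278]
```

View pics/w9.png

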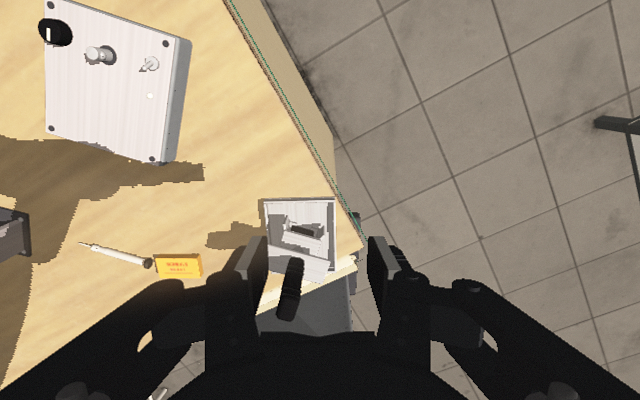

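```bash
python3 - <<'E'
from fit import *
z=np.load('last_wrist.npz'); im=z['im'];W=z['W']
cv2.imwrite('pics/w9c.png',cv2.resize(im[190:290,240:370,::-1],None,fx=5,fy=5,interpolation=cv2.INTER_CUBIC))
for r,c in [(230,300),(230,310),(228,295),(233,318),(245,300),(265,320)]: print((r,c),im[r,c],W[r,c].round(3))
E
```

```text
(230, 300) [65 58 52] [ 0.456 -0.024  0.018]
(230, 310) [69 64 57] [ 0.452 -0.036  0.01 ]
(228, 295) [63 56 49] [ 0.457 -0.018  0.016]
(233, 318) [110 105  97] [ 0.454 -0.046  0.021]
(245, 300) [191 182 176] [ 0.449 -0.026  0.041]
(265, 320) [230 225 220] [ 0.443 -0.049  0.07 ]
```

View pics/w9c.png

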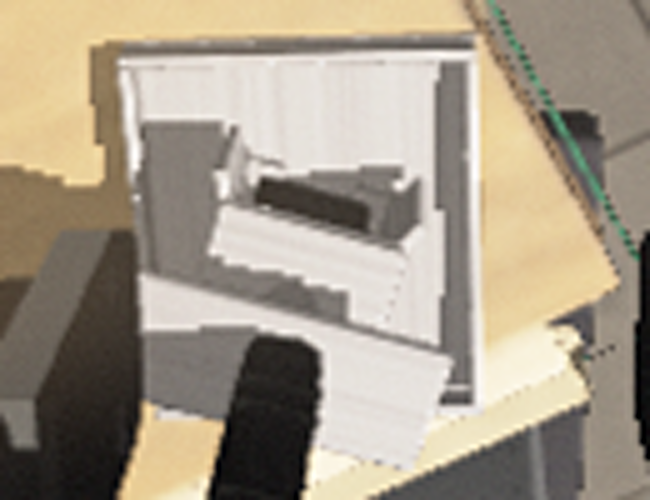

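Call:
{"api": "send_rows", "payload": {
  "motion": [0,-0.5,-2,0,5,0,-0.5,-2,0,5,0,0,-1,0,5,0,0,0,0,5,0,0,0,0,5]
}}

```text
time: 28.55
eef_pos: [0.5441, -0.0465, 0.2071]
tcp_rot: [0.712, -0.699, -0.052, 0.026]
contact_force: [-0.2, -0.6, -0.8]
opening: 0.584
```

```bash
python3 - <<'E'
from fit import *
rep()
for n in ['side','scene']:
    im,d,W,p,T=look(n,n+'_end.png'); P=W.reshape(-1,3)
    k=(abs(P[:,:2]-[.442,-.022])<.05).all(1)&(abs(P[:,2]-.069)<.006); print(n,'flange',rect(P[k]),np.percentile(P[k,2],[5,50,95]).round(4))
    k=(abs(P[:,:2]-[.442,-.022])<.05).all(1)&(P[:,2]>.12)&(P[:,2]<.145); print('handle top',P[k].mean(0).round(4))
    for t in ['screw_packet','loupe']:
        for o in spotter.trace(t,n)[:1]: print(t,o['bbox'],np.median(W[o['mask']],axis=0).round(3))
workorder.sign_off()
E
```

```text
t 28.55 local mm [  -6.2 -220. ] z 207.1 yaw -89.05 tilt(box x,y) [-0.1156  0.0037] F box [-0.1 -0.6 -0.8] M [-0.02 -0.08  0.02] op 0.584
side flange (array([441.5, -18.2]), array([72. , 29.9]), 71.72) [0.0658 0.0691 0.0728]
handle top [ 0.4419 -0.015   0.1306]
screw_packet [381.7, 185.2, 16.7, 22.1] [0.395 0.144 0.012]
loupe [259.2, 251.6, 19.6, 24.8] [0.62  0.377 0.016]
scene flange (array([440.3, -20.6]), array([68.8, 29.4]), 75.07) [0.0657 0.0683 0.0714]
handle top [ 0.4375 -0.0226  0.1313]
screw_packet [290.6, 257.8, 22.8, 16.6] [0.391 0.133 0.011]
the job is handed in; nothing more can be done
```

View pics/side_end.png

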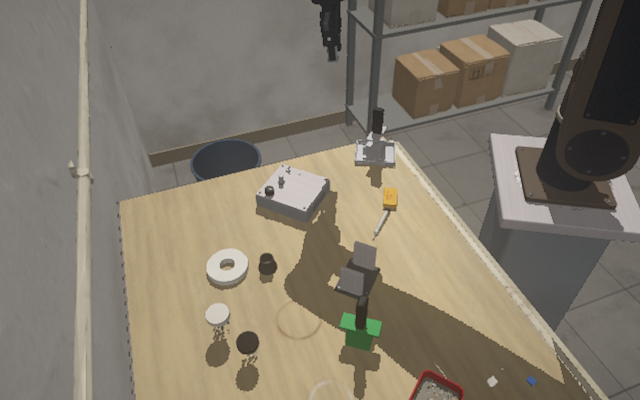

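The puller now stands upright in the tray with the cap in its yoke, and the job was handed in at about 28.7 s of the 56 s allowed.

**What I did:** I took the grey puller from its stand by the handle. I set it lightly on the panel (about 3 N) and slid it along the panel with the lips just clear until the cap was in the yoke. Then I pulled up: the reading rose to about 7 N above the puller's weight, then dropped as the cap popped off. I carried it to the tray, lowered it until I felt the floor, let go and backed away.

**Last checks:**
- **Cap and post:** a wrist view into the yoke's open side showed the cap inside, and the post on the box is bare.
- **Puller:** its flange is close to level, about 68–69 mm above the worktop and over the middle of the tray.
- **Other things:** the screw packet lies where it did. The loupe does too, but at the end only the side camera found it.
- **Robot:** it is touching nothing.

**What disagreed or was off:**
- The two fixed cameras differ by 2–4 mm sideways on the puller's position.
- The arm's tilt drifted, so the puller was about 1° off upright while I slid, pulled and carried it.
- I felt no clear contact between the yoke's back wall and the cap. I stopped when the torque rose slightly at about the distance I expected.
- The network did not find the cap in its last views, so that check rests on what I saw in the picture and the depth reading there.

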